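# Pack the stitching kit into its foam-lined tower

## Task

Pack the stitching kit, finishing each step before the next: press the cork sanding block all the way down into the foam cutout of the low base box, then set the tray over the base so that it sits down level on it all round. Then put the beeswax block flat into the tray's rectangular cutout, and last the thread spool, standing, into the round cutout, each down on the floor of its cutout.

Things in the scene. Friction and masses are not known exactly. Their poses are not given: they have to be found in the camera images.
- base: Low open wooden box lined with dark foam, 100 (x) x 60 (y) x 24 mm high, fixed. Origin: centre of its underside, on the bench; x along its long side. Flat rim at z = 24 mm. The tray goes over it either way round, long sides parallel; seated, the tray's ledges rest on this rim, its origin is 16 mm above this origin and its top 61 mm above the bench.
- base_cutout (a point): Centre of the floor of the base's foam cutout, 10 mm above the base's underside; axes as the base. Cutout 76 (x) x 43 (y) mm; its walls flare outward 3 mm in the upper 6 mm. A springy sloping foam lip on each long side, 6 to 13 mm below the rim, narrows to 0.8 mm less than the block needs: push the block down the last 8 mm with 3 to 10 N, or press on its top once released; it then stays.
- tray: Loose wooden tray like a stepped hollow lid, 0.22 kg: skirt 114 (x) x 74 (y) mm (inside 108 x 68), 27 mm high, open below; on it a box 112 x 56 mm from 27 to 45 mm height, filled with foam with a rectangular and a round cutout. Origin: centre of the skirt's underside, x along the long side. Grasp the upper box across its 56 mm (y). When seated the skirt reaches 8 mm below the base's rim.
- tray_rect (a point): Centre of the floor of the tray's rectangular cutout, 35 mm above the tray's underside (10 mm below its top), at x = -24.5 mm of the tray. Axes as the tray. The cutout is 50.5 mm along x and 38 mm along y, its upper 5 mm flare outward by 3 mm.
- tray_round (a point): Centre of the floor of the tray's round cutout, 35 mm above the tray's underside (10 mm below its top), at x = +28.3 mm of the tray. Diameter 40 mm, its upper 5 mm flare outward by 3 mm.
- block: Loose cork sanding block, brown, 38 (x) x 70 (y) x 26 mm high, lying flat, long side along its y, 0.07 kg. Origin 1.5 mm below the centre of its underside; its top is 27.5 mm above the origin. Grasp across its 38 mm. It fits the base's cutout either way round with its y along the base's x; seated, its underside is on the cutout's floor and its top 12 mm above the base's rim.
- wax: Loose yellow beeswax block with grooves on top, 32 (x) x 44 (y) x 18 mm high, lying flat, long side along its y, 0.05 kg. Origin: centre of its underside. Grasp across its 32 mm. It fits the tray's rectangular cutout either way round with its y along the tray's x; seated, 8 mm of it stand above the tray's top.
- spool_foot (a point): Foot of the loose thread spool, standing upright on the bench, pale thread on a wooden reel: this point is the centre of its underside, z up along its axis. Flanges 35 mm in diameter, 45 mm high, 0.06 kg; a soft thread end lies beside it and does not matter. Grasp it round the winding from above. Any yaw fits the round cutout.
- spool: The same thread spool; this is the origin of its model, at its underside but 13 mm off its axis: the axis is at x = -2.5 mm, y = +13 mm of this frame.
Things that resemble listed ones, but are neither listed nor needed, are in the scene too. What is shaped like the spool but purple is not meant.

How it is judged:
On the way, in this order (a step that is already met when the one before it is completed fails the run):
1. the sanding block is pressed down into the base's foam cutout (horizontal distance between block and base_cutout below 0.007 m and z of block in the frame of base below 0.0115 m and angle between the y axis of block and the x axis of base, either way round below 0.12 rad and angle between block's own z axis and vertical below 0.09 rad), for 0.2 s.
2. the tray sits level on the base, over the sanding block (all of step 1 and horizontal distance between tray and base below 0.01 m and z of tray in the frame of base below 0.019 m and angle between the x axis of tray and the x axis of base, either way round below 0.15 rad and angle between tray's own z axis and vertical below 0.06 rad), for 0.2 s.
3. the beeswax lies in the tray's rectangular cutout, the tray on the base (horizontal distance between tray and base below 0.01 m and z of tray in the frame of base below 0.019 m and angle between the x axis of tray and the x axis of base, either way round below 0.15 rad and angle between tray's own z axis and vertical below 0.06 rad and horizontal distance between wax and tray_rect below 0.007 m and z of wax in the frame of tray below 0.038 m and angle between wax's own z axis and vertical below 0.1 rad), for 0.2 s.
4. the spool stands in the tray's round cutout (all of step 3 and horizontal distance between spool_foot and tray_round below 0.007 m and z of spool_foot in the frame of tray below 0.038 m and angle between spool's own z axis and vertical below 0.1 rad), for 0.2 s.
At the end, for the whole second after the job is handed in: The sanding block is seated in the base (within 7 mm, 3 mm of the floor), the tray rests level on the base (within 10 mm, 3 mm high), wax in the rectangular and spool upright in the round cutout (within 7 mm, 3 mm of the floor), all released and at rest (all of step 1 and all of step 4 and linear speed of each of block, tray, wax, spool below 0.02 m/s); the robot touches nothing.
It also fails if it takes over 112 s, if anything falls off the work surface, if the arm or the gripper's body presses on something with over 40 N, if the wrist force passes 120 N, or if a joint passes its speed limit or range.

## Robot

A 6-joint arm with a two-finger parallel gripper is mounted at the origin on the work surface; the furniture and walls round the work are solid. World frame = base frame: x ahead of the robot, y to its left, z up, the work surface at z = 0. Lengths are in m, angles in rad, forces in N, time in s.
With the tool pointing down it reaches from about 0.325 to 0.775 m from the base axis. Payload 9.3 kg.
Tool frame: the origin (TCP) lies midway between the tips of the shut fingers; the grasp point (between the pads) lies 19 mm behind it; z points along the fingers, y is the direction in which the jaws open and shut (so a half turn about z gives the same grasp; the last joint's range is limited). The gripper opens to 85 mm and grips with 20 to 120 N. Pads are 22 mm wide; open, the fingers measure 114 mm over their backs; the gripper's body (76 mm by 85 mm) begins 54 mm behind the grasp point. The pads swing forward as they close: fully open they stand 13 mm farther back than shut.
Start: joints at [1.047, 0.259, 0.021, 1.334, 0, 1.418], TCP at [0.199, 0.513, 0.231] pointing down, gripper open.
Joint ranges: [-3.04, 3.04], [-0.91, 1.82], [-1.04, 1.36], [-1.92, 1.95], [-1.52, 1.45], [-3.14, 3.14]. Speed limits (rad/s): [2.22, 2.22, 2.79, 3.14, 3.14, 3.14].

## Interface

Orientations are given as a 3x3 rotation matrix whose columns are the frame's x, y, z axes.
In Python, from cell import monitor, imaging, workorder gives the robot as it stands.
- The arm moves only by the shell command python3 -m crank 'ROWS' [FORCE]. ROWS is JSON, a list of rows, each a list of 3 entries, a list of its own where there are three numbers: the closure in counts, from 0 (fully open) to 255 (shut), then the shift along the tool's x, y, z in cm, then the turn about the tool's z in rad. In form: [[gripper, [tx, ty, tz], yaw], ...]. A call has 1 to 8 rows; each row shifts and turns the pose as measured when the row begins, along the tool's axes as they then stand; what a row does not reach is not made up. A row lasts 1/12 s, in which the tool goes at most 41.7 mm and 7.16 degrees, less where a joint would pass 70% of its speed; a pose out of reach is approached as far as the arm can. A call with a gripper value outside its range is refused whole. The fingers move at their own pace and stop on an object; FORCE is the grip in N (left out, the last holds). Time passes only in rows, so rows that do not move let the fingers close. It gives the time, the measured TCP pose, the force and the opening at its end, in the units of the state.
- monitor.read_state(): the state, without advancing time (a new reading comes with each control period).
- imaging.capture(name): name is "scene" or "top" or "wrist"; returns a dict with "frame" (420x560x3 uint8, red, green, blue), "camera_matrix" (3x3 intrinsics, pixels), "k1" (the pictures are not rectified: a ray, as slopes to the right and down, at radius r is drawn at 1 + k1 r^2 times it, then the intrinsics apply), "position" and "orientation" of the camera in the world. Camera axes: x right, y down, z forward; pixel columns grow to the right and rows downward; lengths in m; the calibration is good to about 2 mm. A picture is of the moment at which its call begins. There is no depth.
- workorder.finish_job(): hands the job in, once; it reports no verdict.
The state is a dict: "time": time; "joint_positions": joint angles; "joint_vel": joint speeds; "joint_efforts": joint torques, N m; "position": TCP position; "tool_rot": TCP orientation; "ft_force": force on the tool from outside, world axes, zero at the start; "wrist_torque": the same for the moment, N m; "width": finger opening in m.
Only numpy, scipy, OpenCV 4.12 (cv2) and the standard library are available. Lean on these libraries where they do the work, as an engineer would, in place of code of your own. Each camera call takes 0.05 s, during which the arm holds its last target.

## Working session

There is one attempt and no reset: what is moved stays moved. The work goes in short steps, Python scripts to look and compute and a shell command to move; the robot and the scene stay as the last step left them, time stands still between calls to the robot, and variables do not carry over. Pictures are saved under pics/ and viewed, and the job is handed in when it is done.

```bash
ls; mkdir -p pics
python3 - <<'E'
from cell import monitor, imaging
import cv2
print(monitor.read_state())
for n in ["scene","top","wrist"]:
    d=imaging.capture(n)
    cv2.imwrite(f"pics/{n}0.png",d["frame"][:,:,::-1])
    print(n,d["camera_matrix"],d["k1"],d["position"],d["orientation"])
E
```

```text
pics
{'time': 0.0, 'joint_positions': array([ 1.04741698e+00,  2.59218896e-01,  2.07565273e-02,  1.33371491e+00,
       -3.76583060e-07,  1.41817546e+00]), 'joint_vel': array([-1.48982838e-04, -1.04424156e-03,  1.14489118e-03, -7.51687739e-05,
       -1.13889113e-03,  3.10077046e-04]), 'joint_efforts': array([-2.02270753e-04, -5.55640841e+01,  3.44529712e+01,  1.36880146e-02,
       -1.57840254e-04,  2.84871459e-05]), 'position': array([0.19914794, 0.51237257, 0.23064961]), 'tool_rot': array([[-9.32052727e-01,  3.62322009e-01, -6.89886365e-04],
       [ 3.62322605e-01,  9.32051983e-01, -1.19627745e-03],
       [ 2.09572305e-04, -1.36495509e-03, -9.99999046e-01]]), 'ft_force': array([-0.37249955, -0.15983665, -0.93425819]), 'wrist_torque': array([ 0.03627608, -0.0312726 , -0.02265033]), 'width': 0.08530619392968597}
scene [[496.38570669   0.         283.17738741]
 [  0.         496.38570669 198.90891364]
 [  0.           0.           1.        ]] -0.05466351425500158 [ 0.14588471 -0.37463743  0.66567468] [[ 0.81652613 -0.40615499  0.4102721 ]
 [-0.57705234 -0.59536462  0.55906312]
 [ 0.01719522 -0.69323812 -0.72050345]]
top [[406.00145478   0.         279.7955693 ]
 [  0.         406.00145478 209.63507585]
 [  0.           0.           1.        ]] -0.0400900620938757 [0.35331484 0.10647007 0.8756172 ] [[ 2.05371167e-02 -9.84058237e-01  1.76656767e-01]
 [-9.99783667e-01 -2.07959238e-02  3.86476760e-04]
 [ 3.29342503e-03 -1.76626488e-01 -9.84272441e-01]]
wrist [[296.3872294    0.         277.68176551]
 [  0.         296.3872294  212.5539686 ]
 [  0.           0.           1.        ]] 0.0023395009423119277 [0.13693845 0.53688651 0.37398839] [[ 3.63221110e-01  8.98119643e-01  2.47894194e-01]
 [ 9.31702560e-01 -3.49878765e-01 -9.75458365e-02]
 [-8.74917278e-04  2.66394362e-01 -9.63863724e-01]]
```

View pics/scene0.png

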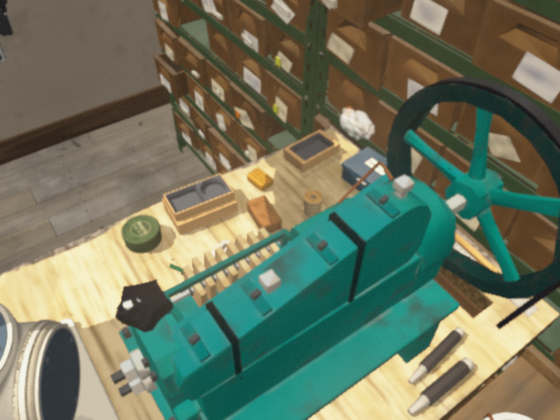

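View pics/top0.png

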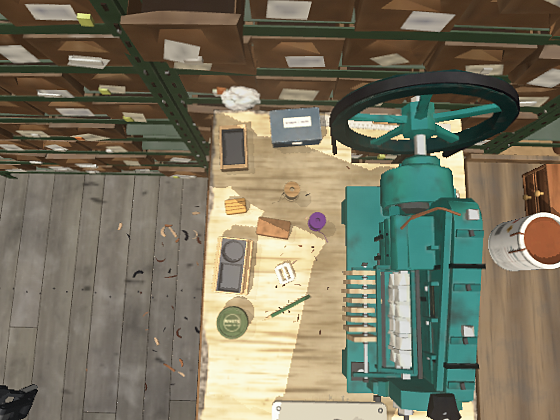

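View pics/wrist0.png

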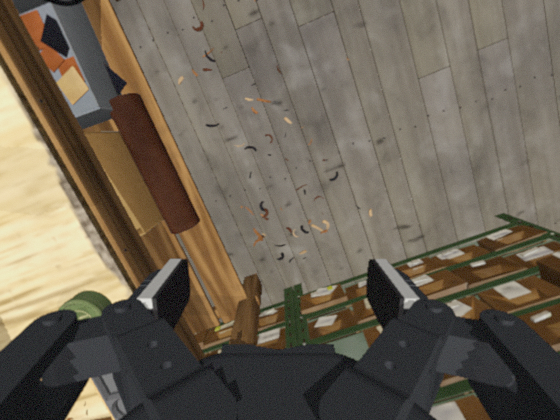

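The top view shows the base near (233,147), wax (235,206), block (274,227), tray (236,264), pale spool (292,189) and purple spool (317,221). Next I'll enlarge these.

```bash
cat > h.py <<'E'
import numpy as np, cv2
from cell import monitor, imaging
def cap(n,name=None):
    d=imaging.capture(n)
    if name: cv2.imwrite(f"pics/{name}.png",d["frame"][:,:,::-1])
    np.savez(f"{n}.npz",**{k:np.array(v) for k,v in d.items()})
    return d
def load(n): return dict(np.load(f"{n}.npz"))
def p2w(d,uv,z):
    uv=np.atleast_2d(np.array(uv,float)); K=d["camera_matrix"]; k=float(d["k1"])
    s=(uv-K[:2,2])/np.array([K[0,0],K[1,1]]); 
    u=s.copy()
    for _ in range(20): u=s/(1+k*(u**2).sum(1,keepdims=True))
    r=np.c_[u,np.ones(len(u))]@np.array(d["orientation"]).T
    p=np.array(d["position"]); t=(np.atleast_1d(z)-p[2])/r[:,2]
    return p+r*t[:,None]
def w2p(d,P):
    P=np.atleast_2d(np.array(P,float)); c=(P-d["position"])@np.array(d["orientation"])
    u=c[:,:2]/c[:,2:]; u=u*(1+float(d["k1"])*(u**2).sum(1,keepdims=True)); K=d["camera_matrix"]
    return u*[K[0,0],K[1,1]]+K[:2,2]
def crop(d,x0,y0,x1,y1,s,name):
    f=d["frame"][y0:y1,x0:x1,::-1]
    f=cv2.resize(np.ascontiguousarray(f),None,fx=s,fy=s,interpolation=cv2.INTER_CUBIC)
    for x in range((x0//10+1)*10,x1,10):
        cv2.line(f,((x-x0)*s,0),((x-x0)*s,6 if x%50 else 14),(0,0,255),1)
        if x%20==0: cv2.putText(f,str(x),((x-x0)*s-8,22),0,.35,(0,0,255),1)
    for y in range((y0//10+1)*10,y1,10):
        cv2.line(f,(0,(y-y0)*s),(6,(y-y0)*s),(0,0,255),1)
        if y%20==0: cv2.putText(f,str(y),(8,(y-y0)*s+4),0,.35,(0,0,255),1)
    cv2.imwrite(f"pics/{name}.png",f)
E
python3 - <<'E'
from h import *
d=cap("top"); crop(d,205,110,335,310,4,"topcrop0") if 0 else None
crop(d,205,115,335,215,6,"tc_a"); crop(d,205,200,335,300,6,"tc_b")
E
```

```text
(no output)
```

View pics/tc_a.png

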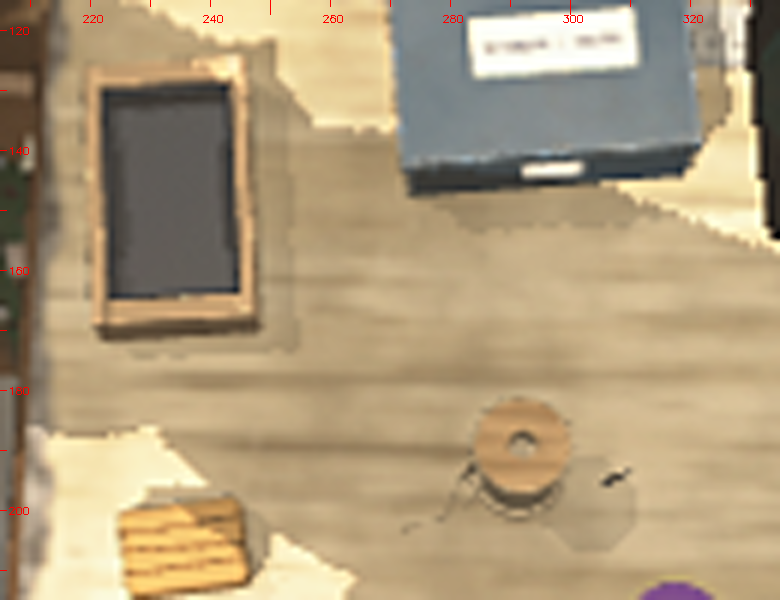

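View pics/tc_b.png

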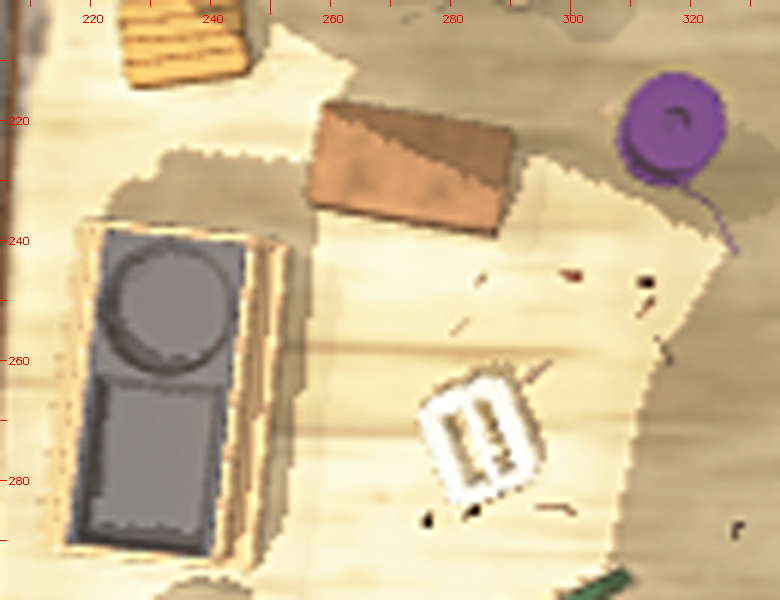

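Run:
```python
from h import *
d=load("top")
def q(n,uv,z):
    w=p2w(d,uv,z); print(n,np.round(w[:,:2]*1000).tolist(),"c",np.round(w.mean(0)*1000,1)[:2], "len",np.round(np.linalg.norm(w-np.roll(w,-1,0),axis=1)*1000,1))
q("base",[(219.5,127),(246,124.5),(248,167),(221,168)],.024)
q("block",[(259,216.5),(290.5,222.5),(288,238.5),(256,233.5)],.026)
q("tray",[(221.5,237.5),(246.5,239.5),(241,292.5),(215.5,290.5)],.045)
q("wax",[(225,200.5),(245,198),(246.5,211),(226.5,213.5)],.018)
q("spool",[(291.5,189.5)],.045); q("purple",[(317,220)],.045)
s=monitor.read_state();print(s['joint_positions'])
```

```text
base [[689.0, 244.0], [696.0, 186.0], [599.0, 178.0], [595.0, 236.0]] c [645. 211.] len [59.  97.9 58.7 94.4]
block [[490.0, 151.0], [479.0, 84.0], [445.0, 88.0], [454.0, 156.0]] c [466.8 119.6] len [67.9 34.4 68.1 36.7]
tray [[442.0, 225.0], [439.0, 174.0], [332.0, 181.0], [334.0, 233.0]] c [386.7 203.3] len [ 51.6 107.3  51.5 107.5]
wax [[525.0, 225.0], [531.0, 182.0], [503.0, 178.0], [496.0, 221.0]] c [513.8 201.7] len [43.4 28.7 43.1 28.7]
spool [[546.0, 83.0]] c [545.8  83.1] len [0.]
purple [[482.0, 29.0]] c [482.2  29.3] len [0.]
[ 1.04742442e+00  2.58984072e-01  2.10795211e-02  1.33369327e+00
 -3.11390899e-06  1.41817905e+00]
```

```bash
python3 -m crank '[[0,[-3.3,-2.25,0],0],[0,[-3.3,-2.25,0],0],[0,[-3.3,-2.25,0],0],[0,[-3.3,-2.25,0],0],[0,[-3.3,-2.25,0],0],[0,[-3.3,-2.25,0],0]]' 40; python3 -m crank '[[0,[-3.3,-2.25,0],0],[0,[-3.3,-2.25,0],0],[0,[-3.3,-2.25,0],0],[0,[-3.3,-2.25,0],0],[0,[-3.3,-2.25,0],0]]'
python3 -m crank '[[0,[0,0,0],0.12],[0,[0,0,0],0.12],[0,[0,0,0],0.12],[0,[0,0,0],0.12],[0,[0,0,0],0.12],[0,[0,0,0],0.12],[0,[0,0,0],0.12],[0,[0,0,0],0.12]]'
```

```text
time: 0.7
position: [0.3351, 0.3135, 0.2284]
tool_rot: [[-0.937, 0.35, -0.003], [0.35, 0.937, -0.001], [0.002, -0.002, -1.0]]
ft_force: [0.3, 1.1, 0.3]
width: 0.0857
time: 1.12
position: [0.4531, 0.1415, 0.2288]
tool_rot: [[-0.937, 0.349, -0.001], [0.349, 0.937, -0.0], [0.001, -0.001, -1.0]]
ft_force: [1.8, -0.1, 0.4]
width: 0.0849
time: 1.78
position: [0.4583, 0.1313, 0.2268]
tool_rot: [[-0.218, 0.976, -0.004], [0.976, 0.218, -0.002], [-0.002, -0.004, -1.0]]
ft_force: [0.4, -1.0, 0.3]
width: 0.0852
```

```bash
python3 -m crank '[[0,[-1.4,0.6,2],0],[0,[0,0,3],0],[0,[0,0,2.5],0],[0,[0,0,0],0.12],[0,[0,0,0],0.12],[0,[0,0,0],0.12],[0,[0,0,0],0.03],[0,[0,0,0],0]]'
cat >> h.py <<'E'
def st():
    s=monitor.read_state(); R=s['tool_rot']
    print("t",round(s['time'],2),"pos",np.round(s['position'],4),"yang",round(np.degrees(np.arctan2(R[1,1],R[0,1])),1),"F",np.round(s['ft_force'],1),"w",round(s['width'],4),"j",np.round(s['joint_positions'],2)); return s
def rel(P,ang=None):
    "cm shift in tool axes to reach world P; turn (rad) to jaw angle deg"
    s=monitor.read_state();R=s['tool_rot']; print("shift cm",np.round(R.T@(np.array(P)-s['position'])*100,2))
    if ang is not None:
        a=np.degrees(np.arctan2(R[1,1],R[0,1])); print("turn",round(np.radians(a-ang),3))
E
python3 - <<'E'
from h import *
st(); cap("wrist","w1"); cap("top","t1")
E
```

```text
time: 2.45
position: [0.4666, 0.118, 0.1475]
tool_rot: [[0.197, 0.98, -0.005], [0.98, -0.197, -0.002], [-0.003, -0.004, -1.0]]
ft_force: [-1.0, 0.5, 1.2]
width: 0.0854
t 2.45 pos [0.4666 0.118  0.1475] yang -11.4 F [-1.   0.5  1.2] w 0.0854 j [ 0.07  0.19 -0.29  1.1  -0.    1.84]
```

View pics/w1.png

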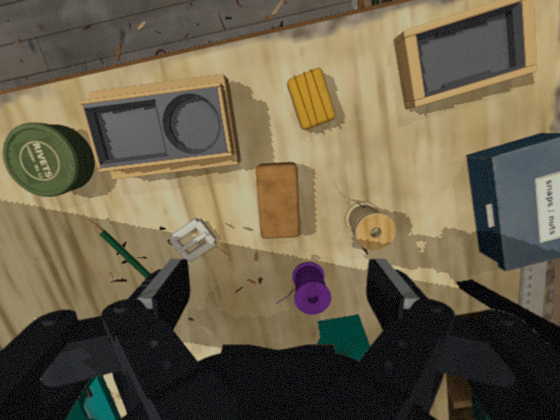

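Run:
```python
from h import *
d=load("wrist"); crop(d,235,150,325,250,6,"w1c"); crop(d,70,60,250,190,4,"w1t"); crop(d,390,0,545,110,5,"w1b")
```

```text
(no output)
```

View pics/w1c.png

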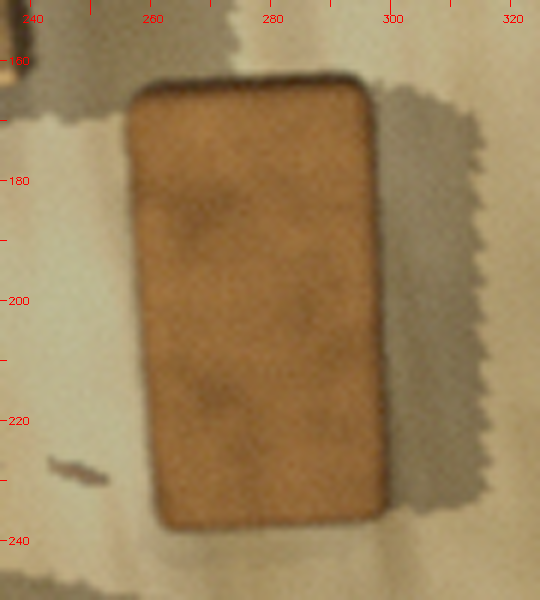

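View pics/w1b.png

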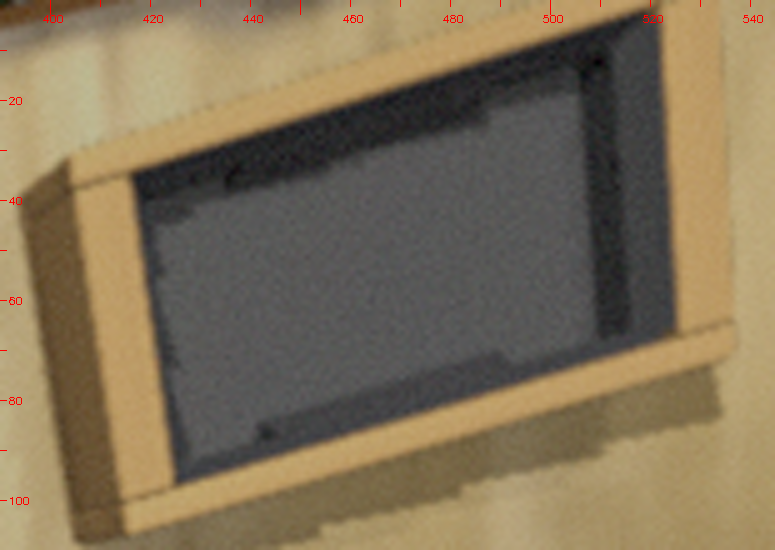

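```bash
cat >> h.py <<'E'
def q(d,n,uv,z):
    w=p2w(d,uv,z); e=np.roll(w,-1,0)-w
    print(n,np.round(w[:,:2]*1000).tolist(),"c",np.round(w.mean(0)*1000,1)[:2],"len",np.round(np.linalg.norm(e,axis=1)*1000,1),"ang",np.round(np.degrees(np.arctan2(e[:,1],e[:,0]))%180,1))
E
python3 - <<'E'
from h import *
d=load("wrist")
q(d,"block",[(256.5,163.5),(296.5,162),(299,237),(261,238.5)],.026)
q(d,"base inner rim",[(416.5,35),(521,3),(525.5,66.5),(424.5,97)],.024)
E
```

```text
block [[456.0, 160.0], [491.0, 154.0], [480.0, 84.0], [445.0, 90.0]] c [468.  122.2] len [35.4 70.6 36.1 70.8] ang [170.7  81.5 171.1  80.9]
base inner rim [[603.0, 234.0], [684.0, 240.0], [688.0, 193.0], [606.0, 186.0]] c [645.2 213.1] len [81.  46.9 82.4 47.9] ang [ 4.2 95.5  4.9 93.8]
```

Run:
```python
from h import *
rel([.468,.122,.013],-8.9)
```

```text
shift cm [ 0.46  0.1  13.47]
turn -0.04
```

```bash
python3 -m crank '[[0,[0.45,0.1,2],-0.04],[0,[0,0,3],0],[0,[0,0,3],0],[0,[0,0,2],0],[0,[0,0,1],0],[0,[0,0,0],0]]'
python3 - <<'E'
from h import *
st(); rel([.468,.122,.013],-8.9)
E
```

```text
time: 3.05
position: [0.4705, 0.1225, 0.0358]
tool_rot: [[0.142, 0.99, 0.003], [0.99, -0.142, -0.002], [-0.001, 0.003, -1.0]]
ft_force: [-1.2, 0.6, 0.9]
width: 0.0853
t 3.05 pos [0.4705 0.1225 0.0358] yang -8.1 F [-1.2  0.6  0.9] w 0.0853 j [ 0.08  0.3  -0.47  0.8  -0.    1.8 ]
shift cm [-0.08 -0.25  2.28]
turn 0.013
```

```bash
python3 -m crank '[[0,[0,-0.25,1.5],0.01],[0,[0,0,0.7],0],[0,[0,0,0],0],[120,[0,0,0],0],[255,[0,0,0],0],[255,[0,0,0],0],[255,[0,0,0],0],[255,[0,0,0],0]]' 40
python3 - <<'E'
from h import *
st(); cap("wrist","w2")
E
```

```text
time: 3.72
position: [0.4712, 0.1231, 0.0179]
tool_rot: [[0.146, 0.989, 0.009], [0.989, -0.146, -0.001], [-0.0, 0.009, -1.0]]
ft_force: [1.1, 0.5, -1.3]
width: 0.0364
t 3.72 pos [0.4712 0.1231 0.0179] yang -8.4 F [ 1.1  0.5 -1.3] w 0.0364 j [ 0.08  0.32 -0.5   0.75 -0.    1.8 ]
```

View pics/w2.png

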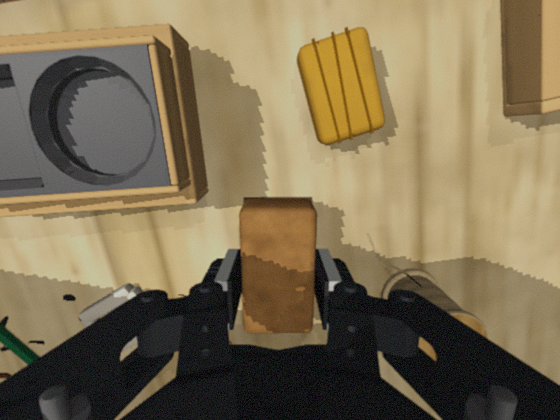

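```bash
python3 -m crank '[[255,[0,0,-1.5],0],[255,[0,0,-2.5],0],[255,[0,0,-3],0],[255,[0,0,-3],0],[255,[0,0,0],-0.12],[255,[0,0,0],-0.12],[255,[0,0,0],-0.12],[255,[0,0,0],-0.12]]';  python3 -m crank '[[255,[0,0,0],-0.12],[255,[0,0,0],-0.12],[255,[0,0,0],-0.12],[255,[0,0,0],-0.12],[255,[0,0,0],-0.12],[255,[0,0,0],-0.12],[255,[0,0,0],-0.12],[255,[0,0,0],-0.12]]'
python3 - <<'E'
from h import *
st(); cap("wrist","w3"); rel([.645,.2125,.12],94.6)
E
```

```text
time: 4.43
position: [0.4695, 0.1231, 0.1239]
tool_rot: [[-0.341, 0.94, 0.009], [0.94, 0.341, -0.001], [-0.004, 0.008, -1.0]]
ft_force: [-0.5, 0.8, -1.2]
width: 0.0366
time: 5.1
position: [0.4689, 0.123, 0.1248]
tool_rot: [[-0.975, 0.221, 0.01], [0.221, 0.975, -0.001], [-0.01, 0.001, -1.0]]
ft_force: [0.3, -0.2, -0.6]
width: 0.0368
t 5.1 pos [0.4689 0.123  0.1248] yang 77.2 F [ 0.3 -0.2 -0.6] w 0.0368 j [ 0.08  0.2  -0.34  1.02 -0.    0.31]
shift cm [-15.31  12.47   0.64]
turn -0.294
```

View pics/w3.png

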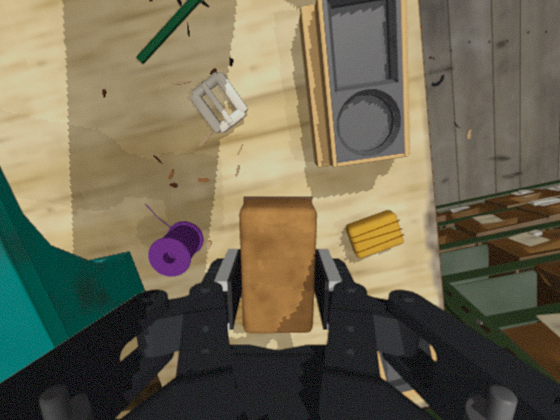

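Run:
```python
from h import *
d=load("wrist"); s=st()
w=p2w(d,[(243,209),(315,209),(313,331),(242,331)],s['position'][2]+.008)
print(np.round((w-s['position'])@s['tool_rot']*1000,1))
```

```text
t 5.15 pos [0.4689 0.123  0.1248] yang 77.8 F [ 0.8 -0.8 -0.4] w 0.0367 j [ 0.08  0.2  -0.34  1.02 -0.    0.3 ]
[[ 31.5 -16.   -8.3]
 [ 31.1  17.9  -8.3]
 [-36.4  18.5  -7.6]
 [-36.  -19.4  -7.7]]
```

```bash
python3 -m crank '[[255,[-2.2,1.8,0],0],[255,[-2.2,1.8,0],0],[255,[-2.2,1.8,0],0],[255,[-2.2,1.8,0],0],[255,[-2.2,1.8,0],0],[255,[-2.2,1.8,0],0],[255,[-2.2,1.8,0],0],[255,[0,0,0],0]]';  python3 -m crank '[[255,[0,0,0],-0.1],[255,[0,0,0],-0.1],[255,[0,0,0],-0.1],[255,[0,0,0],0]]'
python3 - <<'E'
from h import *
st(); cap("wrist","w4"); cap("top","t4"); rel([.645,.2125,.12],94.6)
E
```

```text
time: 5.82
position: [0.6517, 0.2157, 0.1256]
tool_rot: [[-0.972, 0.236, 0.008], [0.236, 0.972, -0.002], [-0.008, 0.0, -1.0]]
ft_force: [-2.6, -0.6, -1.2]
width: 0.0365
time: 6.15
position: [0.6527, 0.2166, 0.1226]
tool_rot: [[-0.998, -0.062, 0.004], [-0.062, 0.998, -0.002], [-0.004, -0.003, -1.0]]
ft_force: [0.3, -0.6, -0.4]
width: 0.0368
t 6.15 pos [0.6527 0.2166 0.1226] yang 93.6 F [ 0.3 -0.6 -0.4] w 0.0368 j [ 0.2   0.53  0.18  1.21 -0.    0.14]
shift cm [ 0.78 -0.36  0.28]
turn -0.025
```

View pics/w4.png

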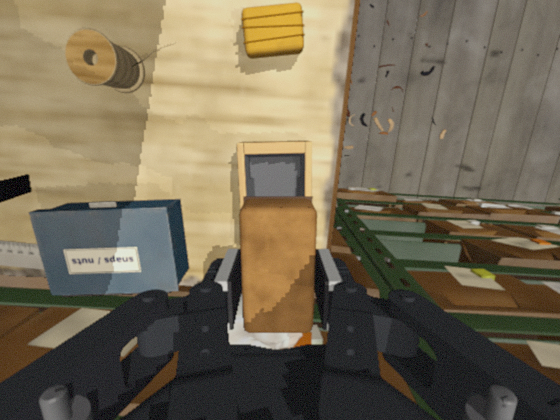

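Run:
```python
from h import *
d=load("wrist"); crop(d,225,130,325,215,7,"w4c")
d=load("top"); crop(d,200,100,300,190,7,"t4c")
```

```text
(no output)
```

View pics/w4c.png

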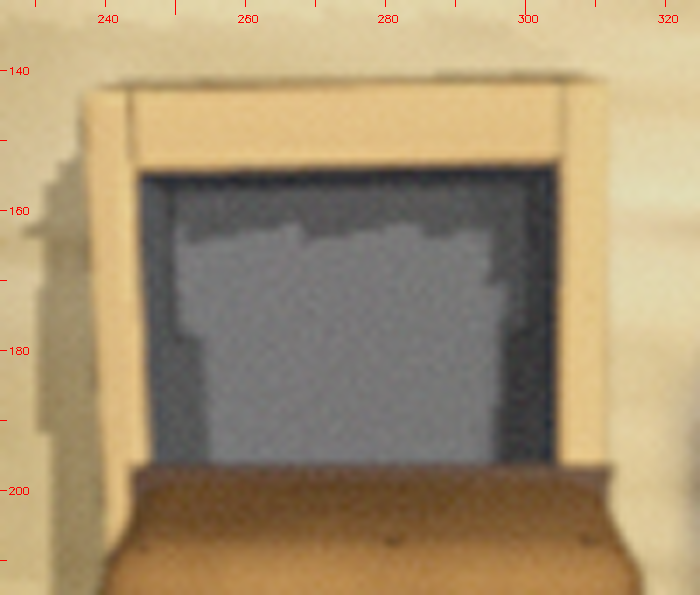

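View pics/t4c.png

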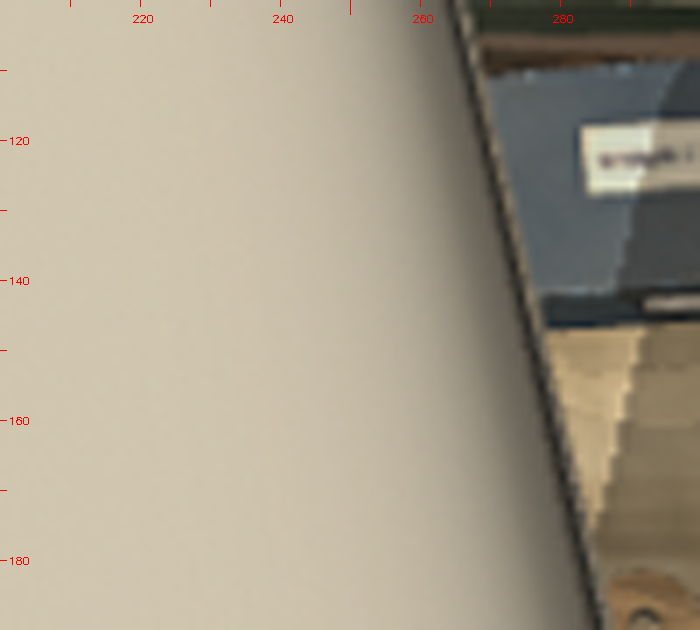

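Run:
```python
from h import *
d=load("wrist"); s=st()
w=p2w(d,[(237,142.5),(311.5,141.5),(245,155),(304,154),(240.5,195),(311.5,195)],.024)
print(np.round(w*1000,1))
e=w[1]-w[0]; print("ang",np.degrees(np.arctan2(e[1],e[0])),np.linalg.norm(e))
b=np.radians(4.6); ux=np.array([np.cos(b),np.sin(b)])
print((w[:2].mean(0)[:2]+.05*ux)*1000,(w[2:4].mean(0)[:2]+.041*ux)*1000)
c=np.array([.645,.2125]); rel([*(c-.0025*ux),.08],94.6)
```

```text
t 6.25 pos [0.6526 0.2166 0.1228] yang 93.2 F [ 0.  -0.4 -1.2] w 0.0365 j [ 0.2   0.53  0.18  1.21 -0.    0.14]
[[597.5 180.5  24. ]
 [593.1 239.4  24. ]
 [606.8 187.1  24. ]
 [603.1 234.3  24. ]
 [639.9 184.4  24. ]
 [636.2 243.4  24. ]]
ang 94.27329215416228 0.05911591420110811
[645.0997808  213.95587794] [645.86111675 214.0083745 ]
shift cm [ 1.05 -0.36  4.28]
turn -0.025
```

```bash
python3 -m crank '[[255,[1.0,-0.3,1],-0.02],[255,[0,0,2],0],[255,[0,0,2],0],[255,[0,0,1.0],0],[255,[0,0,0],0]]'
python3 - <<'E'
from h import *
st(); cap("wrist","w5"); rel([.6428,.2134,.036],94.5)
E
```

```text
time: 6.67
position: [0.6431, 0.2125, 0.063]
tool_rot: [[-0.999, -0.054, 0.009], [-0.054, 0.999, -0.002], [-0.008, -0.002, -1.0]]
ft_force: [0.2, -0.9, -1.4]
width: 0.0368
t 6.67 pos [0.6431 0.2125 0.063 ] yang 93.1 F [ 0.2 -0.9 -1.4] w 0.0368 j [ 0.2   0.55  0.05  1.06 -0.    0.14]
shift cm [0.08 0.09 2.79]
turn -0.024
```

View pics/w5.png

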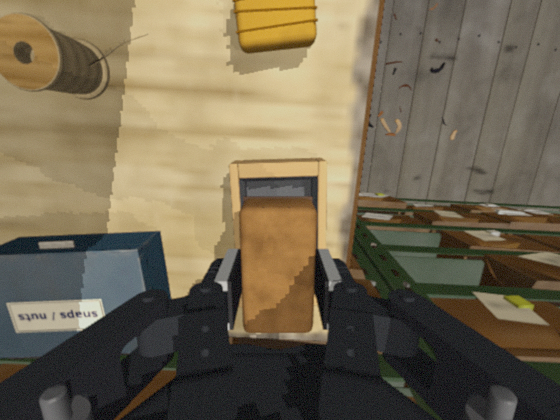

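```bash
python3 -m crank '[[255,[0,0.1,1.0],-0.025],[255,[0,0,1.0],0],[255,[0,0,0.5],0],[255,[0,0,0],0]]'
python3 - <<'E'
from h import *
st(); cap("wrist","w6"); rel([.6428,.2134,.028],94.5)
E
```

```text
time: 7.05
position: [0.6452, 0.214, 0.0396]
tool_rot: [[-0.997, -0.079, 0.013], [-0.079, 0.997, -0.001], [-0.013, -0.002, -1.0]]
ft_force: [0.4, 0.6, -0.5]
width: 0.0363
t 7.05 pos [0.6452 0.214  0.0396] yang 94.5 F [ 0.4  0.6 -0.5] w 0.0363 j [ 0.2   0.57  0.02  1.01 -0.    0.12]
shift cm [ 0.28 -0.04  1.2 ]
turn 0.0
```

View pics/w6.png

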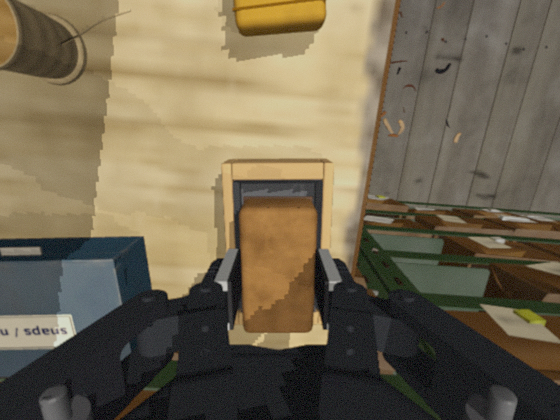

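```bash
python3 -m crank '[[255,[0.3,0,0.3],0],[255,[0.05,0,0.5],0],[255,[0,0,0.4],0],[255,[0,0,0],0]]'
python3 - <<'E'
from h import *
st();  rel([.6428,.2134,.028],94.5)
E
```

```text
time: 7.43
position: [0.6426, 0.2139, 0.0283]
tool_rot: [[-0.997, -0.078, 0.016], [-0.078, 0.997, -0.0], [-0.016, -0.001, -1.0]]
ft_force: [0.4, 0.4, -2.5]
width: 0.0366
t 7.43 pos [0.6426 0.2139 0.0283] yang 94.5 F [ 0.4  0.4 -2.5] w 0.0366 j [ 0.2   0.57 -0.01  0.97 -0.    0.12]
shift cm [-0.01 -0.05  0.03]
turn -0.0
```

```bash
python3 -m crank '[[255,[0,0,0.2],0],[255,[0,0,0.2],0]]'; python3 -m crank '[[255,[0,0,0.1],0],[255,[0,0,0],0]]'
python3 - <<'E'
from h import *
st(); cap("wrist","w7"); cap("scene","s7")
E
```

```text
time: 7.6
position: [0.6431, 0.2139, 0.0274]
tool_rot: [[-0.997, -0.078, 0.019], [-0.078, 0.997, 0.0], [-0.019, -0.001, -1.0]]
ft_force: [-11.5, -4.3, 25.9]
width: 0.0367
time: 7.77
position: [0.6428, 0.2139, 0.0282]
tool_rot: [[-0.997, -0.078, 0.02], [-0.078, 0.997, 0.001], [-0.02, -0.001, -1.0]]
ft_force: [0.1, 0.1, -2.5]
width: 0.0364
t 7.77 pos [0.6428 0.2139 0.0282] yang 94.5 F [ 0.1  0.1 -2.5] w 0.0364 j [ 0.2   0.57 -0.01  0.97 -0.    0.12]
```

View pics/w7.png

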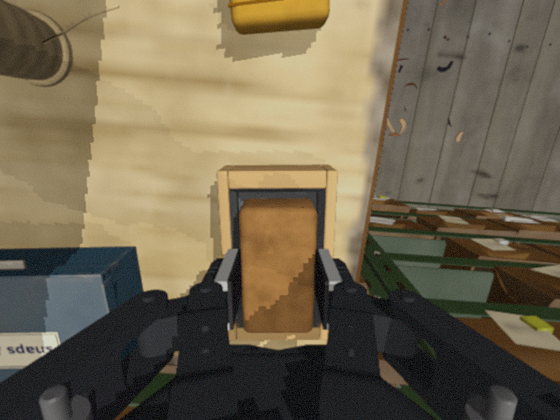

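```bash
python3 -m crank '[[0,[0,0,0],0],[0,[0,0,0],0],[0,[0,0,-1],0],[0,[0,0,-3],0],[0,[0,0,-3],0],[0,[0,0,-2],0],[0,[0,0,0],0]]'
python3 - <<'E'
from h import *
st(); d=cap("wrist","w8"); crop(d,190,130,370,300,4,"w8c")
E
```

```text
time: 8.45
position: [0.6408, 0.2137, 0.1212]
tool_rot: [[-0.997, -0.078, 0.016], [-0.078, 0.997, -0.0], [-0.016, -0.002, -1.0]]
ft_force: [0.2, -0.1, 0.6]
width: 0.0854
t 8.45 pos [0.6408 0.2137 0.1212] yang 94.5 F [ 0.2 -0.1  0.6] w 0.0854 j [ 0.2   0.51  0.12  1.17 -0.    0.12]
```

View pics/w8c.png

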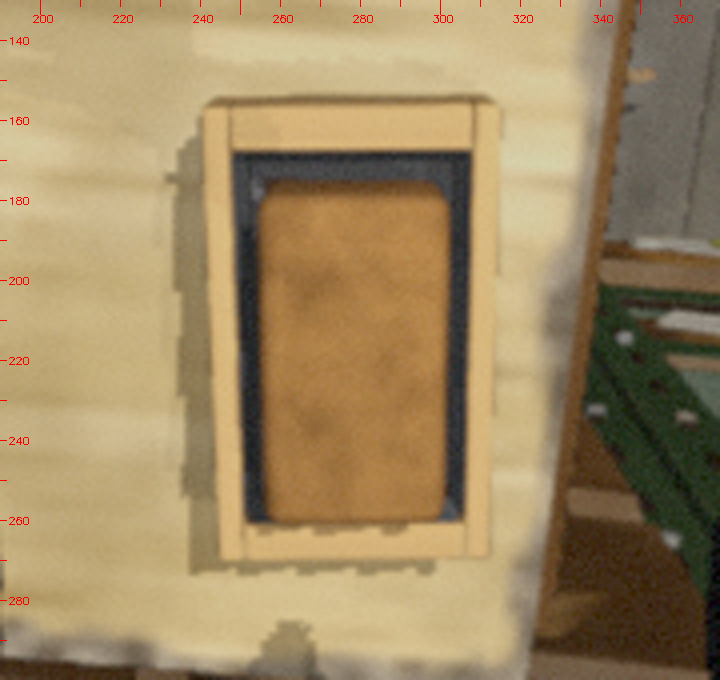

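Run:
```python
from h import *
d=load("wrist")
q(d,"base outer",[(241,156.5),(314,155.5),(312,268),(245,269)],.024)
q(d,"block",[(254,176),(301.5,176),(301,260.5),(256.5,260.5)],.036)
q(d,"block hi",[(254,176),(301.5,176),(301,260.5),(256.5,260.5)],.044)
```

```text
base outer [[598.0, 181.0], [593.0, 239.0], [691.0, 248.0], [697.0, 188.0]] c [644.5 213.9] len [58.2 98.8 59.7 99.1] ang [95.2  5.4 95.4  4.5]
block [[611.0, 193.0], [608.0, 229.0], [679.0, 236.0], [682.0, 199.0]] c [644.7 214.2] len [36.6 71.3 37.4 71.4] ang [94.4  5.4 94.4  4.8]
block hi [[609.0, 193.0], [607.0, 229.0], [675.0, 235.0], [678.0, 199.0]] c [642.1 214. ] len [35.4 68.8 36.  68.8] ang [94.4  5.4 94.4  4.8]
```

```bash
python3 -m crank '[[255,[-0.3,0,2],0],[255,[0,0,2],0],[255,[0,0,2],0],[255,[0,0,1],0],[255,[0,0,0],0],[255,[0,0,0],0]]'
python3 - <<'E'
from h import *
st();rel([.6447,.214,.036],94.8)
E
```

```text
time: 9.0
position: [0.6446, 0.2137, 0.0469]
tool_rot: [[-0.997, -0.078, 0.016], [-0.078, 0.997, -0.001], [-0.016, -0.002, -1.0]]
ft_force: [-0.3, 0.5, 0.1]
width: 0.0123
t 9.0 pos [0.6446 0.2137 0.0469] yang 94.5 F [-0.3  0.5  0.1] w 0.0123 j [ 0.2   0.56  0.02  1.02 -0.    0.12]
shift cm [0.01 0.03 1.09]
turn -0.006
```

```bash
python3 -m crank '[[255,[0,0,0.5],0],[255,[0,0,0.2],0],[255,[0,0,0.0],0]]';python3 -m crank '[[255,[0,0,0.2],0],[255,[0,0,0.15],0]]';python3 -m crank '[[255,[0,0,0.15],0],[255,[0,0,0.1],0]]'
```

```text
time: 9.25
position: [0.6453, 0.2139, 0.0407]
tool_rot: [[-0.997, -0.078, 0.017], [-0.078, 0.997, -0.0], [-0.017, -0.002, -1.0]]
ft_force: [0.1, -0.6, 0.5]
width: -0.0002
time: 9.42
position: [0.6461, 0.214, 0.0383]
tool_rot: [[-0.997, -0.078, 0.019], [-0.078, 0.997, 0.0], [-0.019, -0.001, -1.0]]
ft_force: [0.1, -0.3, -0.3]
width: 0.0001
time: 9.58
position: [0.6466, 0.2141, 0.0364]
tool_rot: [[-0.997, -0.078, 0.021], [-0.078, 0.997, 0.0], [-0.021, -0.001, -1.0]]
ft_force: [0.7, 0.4, 1.3]
width: -0.0
```

```bash
python3 -m crank '[[255,[0.1,0,0.1],0]]';python3 -m crank '[[255,[0,0,0.1],0]]';python3 -m crank '[[255,[0,0,0.1],0]]'
```

```text
time: 9.67
position: [0.6467, 0.2141, 0.0362]
tool_rot: [[-0.997, -0.078, 0.023], [-0.078, 0.997, 0.001], [-0.023, -0.001, -1.0]]
ft_force: [2.5, -0.4, 8.9]
width: -0.0001
time: 9.75
position: [0.6468, 0.2141, 0.0362]
tool_rot: [[-0.997, -0.078, 0.024], [-0.078, 0.997, 0.001], [-0.024, -0.001, -1.0]]
ft_force: [-6.7, -1.3, 12.1]
width: -0.0003
time: 9.83
position: [0.6468, 0.2141, 0.0362]
tool_rot: [[-0.997, -0.078, 0.025], [-0.078, 0.997, 0.001], [-0.025, -0.001, -1.0]]
ft_force: [-4.7, -0.0, 8.9]
width: 0.0003
```

```bash
python3 -m crank '[[0,[0,0,-1],0],[0,[0,0,-3],0],[0,[0,0,-3.5],0],[0,[0,0,-3.5],0],[0,[0,0,-1],0.12],[0,[0,0,0],0]]'
python3 - <<'E'
from h import *
st();rel([.387,.203,.15],85.8)
E
```

```text
time: 10.33
position: [0.6419, 0.2137, 0.1625]
tool_rot: [[-0.999, 0.046, 0.022], [0.046, 0.999, 0.0], [-0.022, 0.001, -1.0]]
ft_force: [-0.5, -0.6, 0.4]
width: 0.0723
t 10.33 pos [0.6419 0.2137 0.1625] yang 87.4 F [-0.5 -0.6  0.4] w 0.0723 j [ 0.2   0.49  0.2   1.26 -0.    0.25]
shift cm [25.43 -2.24  0.7 ]
turn 0.027
```

```bash
python3 -m crank '[[0,[3.6,-0.3,0],0.03],[0,[3.6,-0.3,0],0],[0,[3.6,-0.3,0],0],[0,[3.6,-0.3,0],0],[0,[3.6,-0.3,0],0],[0,[3.6,-0.3,0],0],[0,[3.4,-0.3,0],0],[0,[0,0,0],0]]'
python3 - <<'E'
from h import *
st();cap("wrist","w9"); cap("top","t9");rel([.387,.203,.15],85.8)
E
```

```text
time: 11.0
position: [0.379, 0.2061, 0.1498]
tool_rot: [[-0.999, 0.05, 0.017], [0.05, 0.999, -0.001], [-0.017, 0.0, -1.0]]
ft_force: [0.6, 0.4, 0.2]
width: 0.0855
t 11.0 pos [0.379  0.2061 0.1498] yang 87.1 F [0.6 0.4 0.2] w 0.0855 j [ 0.31  0.09 -0.41  1.06 -0.01  0.36]
shift cm [-0.31 -0.36  0.06]
turn 0.022
```

View pics/w9.png

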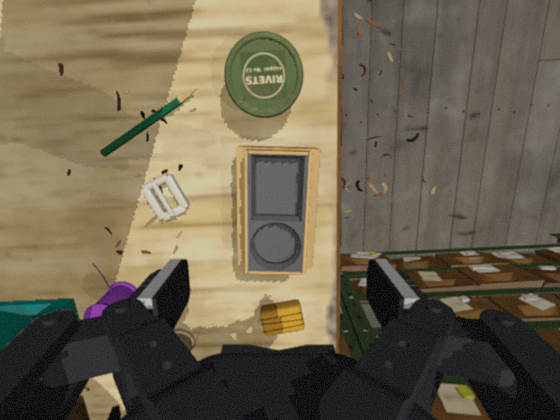

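Run:
```python
from h import *
d=load("wrist"); crop(d,225,135,335,285,5,"w9c")
```

```text
(no output)
```

View pics/w9c.png

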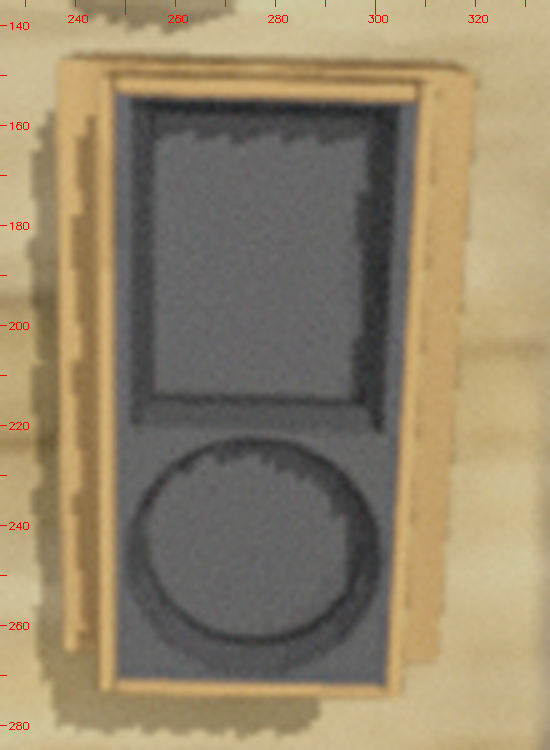

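Run:
```python
from h import *
d=load("wrist")
q(d,"tray",[(246,149.5),(309.5,151.5),(305,274),(244.5,273)],.045)
```

```text
tray [[328.0, 183.0], [332.0, 235.0], [443.0, 228.0], [439.0, 172.0]] c [385.4 204.4] len [ 51.9 111.4  55.9 112. ] ang [ 85.3 176.7  86.  174.6]
```

```bash
python3 - <<'E'
from h import *
rel([.386,.2043,.026],85.7)
E
python3 -m crank '[[0,[-0.5,-0.25,3],0.024],[0,[0,0,3],0],[0,[0,0,2.5],0],[0,[0,0,1.5],0],[0,[0,0,0],0]]'
python3 - <<'E'
from h import *
st();rel([.386,.2043,.026],85.7); cap("wrist","w10")
E
```

```text
shift cm [ 0.06 -0.25 12.46]
turn 0.023
time: 11.52
position: [0.3984, 0.205, 0.048]
tool_rot: [[-0.997, 0.067, 0.03], [0.067, 0.998, 0.002], [-0.03, 0.004, -1.0]]
ft_force: [-0.7, -0.1, 0.3]
width: 0.0851
t 11.52 pos [0.3984 0.205  0.048 ] yang 86.1 F [-0.7 -0.1  0.3] w 0.0851 j [ 0.29  0.21 -0.56  0.77 -0.01  0.36]
shift cm [ 1.3  -0.16  2.16]
turn 0.008
```

View pics/w10.png

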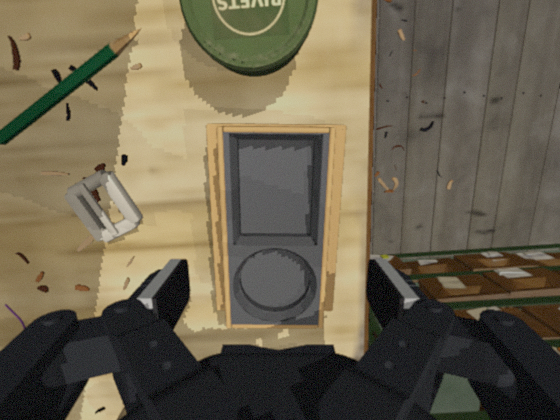

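```bash
python3 -m crank '[[0,[1.3,-0.15,0],0.008],[0,[0.1,0,1.0],0],[0,[0.1,0,0.8],0],[0,[0,0,0],0]]'
python3 - <<'E'
from h import *
st();rel([.386,.2043,.026],85.7)
E
```

```text
time: 11.9
position: [0.3885, 0.2053, 0.0325]
tool_rot: [[-0.997, 0.073, 0.034], [0.073, 0.997, 0.004], [-0.034, 0.006, -0.999]]
ft_force: [-0.9, -0.5, -0.2]
width: 0.0857
t 11.9 pos [0.3885 0.2053 0.0325] yang 85.8 F [-0.9 -0.5 -0.2] w 0.0857 j [ 0.3   0.21 -0.6   0.72 -0.01  0.37]
shift cm [ 0.27 -0.12  0.64]
turn 0.002
```

```bash
python3 -m crank '[[0,[0.25,-0.1,0.5],0],[0,[0,0,0],0],[150,[0,0,0],0],[255,[0,0,0],0],[255,[0,0,0],0],[255,[0,0,0],0],[255,[0,0,0],0]]' 60
python3 - <<'E'
from h import *
st();cap("wrist","w11")
E
```

```text
time: 12.48
position: [0.3886, 0.2049, 0.0298]
tool_rot: [[-0.997, 0.072, 0.038], [0.072, 0.997, 0.005], [-0.038, 0.007, -0.999]]
ft_force: [-0.2, -0.5, -2.4]
width: 0.0543
t 12.48 pos [0.3886 0.2049 0.0298] yang 85.9 F [-0.2 -0.5 -2.4] w 0.0543 j [ 0.3   0.22 -0.61  0.71 -0.01  0.37]
```

View pics/w11.png

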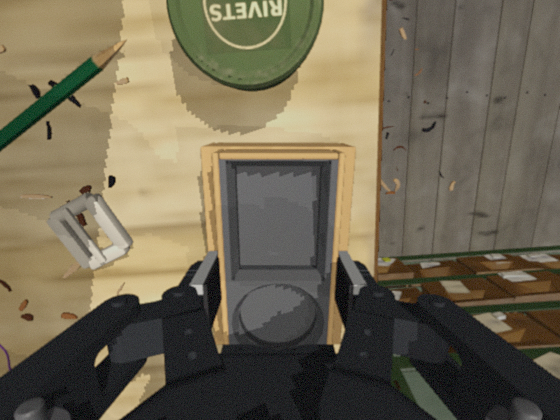

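```bash
python3 -m crank '[[255,[0,0,-1.0],0],[255,[0,0,-2],0],[255,[0,0,-3],0],[255,[0,0,-3],0],[255,[0,0,-1],0],[255,[0,0,0],0]]'
python3 - <<'E'
from h import *
st();cap("wrist","w12"); rel([.647,.2147,.12],94.8)
E
```

```text
time: 13.03
position: [0.3826, 0.2038, 0.1319]
tool_rot: [[-0.997, 0.072, 0.031], [0.072, 0.997, 0.003], [-0.031, 0.005, -1.0]]
ft_force: [1.2, -0.2, -3.0]
width: 0.0543
t 13.03 pos [0.3826 0.2038 0.1319] yang 85.9 F [ 1.2 -0.2 -3. ] w 0.0543 j [ 0.3   0.1  -0.45  1.   -0.01  0.37]
shift cm [-26.25   2.99   1.93]
turn -0.156
```

View pics/w12.png

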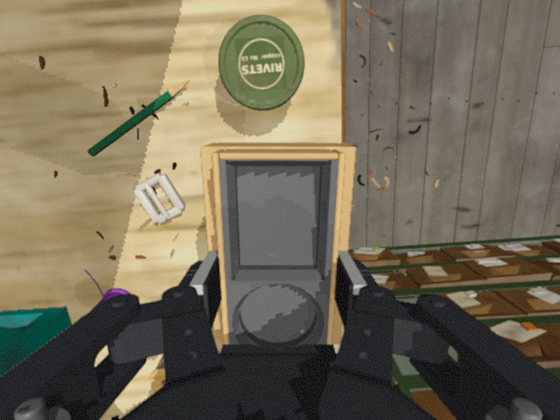

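```bash
python3 -m crank '[[255,[-3.2,0.37,0],0],[255,[-3.3,0.37,0],0],[255,[-3.3,0.37,0],0],[255,[-3.3,0.37,0],0],[255,[-3.3,0.37,0],0],[255,[-3.3,0.37,0],0],[255,[-3.3,0.37,0],0],[255,[-2.8,0.37,0],0]]'; python3 -m crank '[[255,[0,0,0],-0.08],[255,[0,0,0],-0.07],[255,[0,0,0],0]]'
python3 - <<'E'
from h import *
s=st();d=cap("wrist","w13"); rel([.647,.2147,.12],94.8)
crop(d,190,120,370,270,4,"w13c")
E
```

```text
time: 13.75
position: [0.6426, 0.2141, 0.1249]
tool_rot: [[-0.998, 0.069, 0.015], [0.069, 0.998, -0.001], [-0.015, 0.001, -1.0]]
ft_force: [-0.0, 0.4, -1.5]
width: 0.0542
time: 14.0
position: [0.6477, 0.2129, 0.115]
tool_rot: [[-0.996, -0.084, 0.008], [-0.084, 0.996, -0.002], [-0.007, -0.003, -1.0]]
ft_force: [0.1, 0.7, -2.7]
width: 0.0544
t 14.0 pos [0.6477 0.2129 0.115 ] yang 94.8 F [ 0.1  0.7 -2.7] w 0.0544 j [ 0.2   0.53  0.14  1.18 -0.    0.11]
shift cm [-0.01  0.18 -0.54]
turn -0.003
```

View pics/w13c.png

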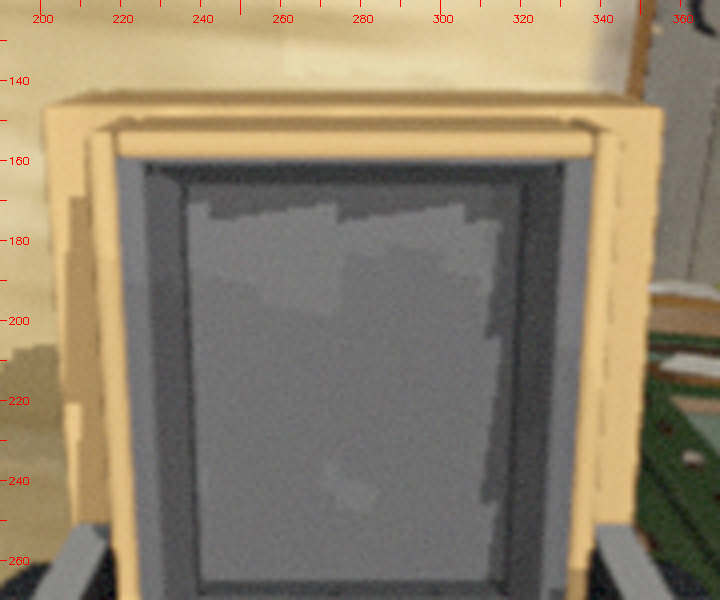

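Run:
```python
from h import *
s=st();d=load("wrist")
w=p2w(d,[(213.5,153),(340.5,153),(201,147),(354.5,147)],np.array([.015,.015,-.003,-.003])+s['position'][2])
print(np.round((w-s['position'])@s['tool_rot']*1000,1))
```

```text
t 14.05 pos [0.6471 0.2129 0.1146] yang 94.6 F [-0.2 -0.7 -3.3] w 0.0545 j [ 0.2   0.53  0.14  1.18 -0.    0.12]
[[ 57.1 -27.6 -15.3]
 [ 57.2  26.3 -15.4]
 [ 58.6 -37.3   2.7]
 [ 58.8  36.7   2.5]]
```

```bash
python3 -m crank '[[255,[0.1,0.13,1.5],0],[255,[0,0,2],0],[255,[0.1,0,1.5],0],[255,[0,0,0],0]]'
python3 - <<'E'
from h import *
s=st();d=cap("wrist","w14"); rel([.646,.2142,.046],94.8)
E
```

```text
time: 14.38
position: [0.6432, 0.2138, 0.0599]
tool_rot: [[-0.998, -0.07, 0.003], [-0.07, 0.998, -0.003], [-0.003, -0.003, -1.0]]
ft_force: [-0.2, 0.1, -2.4]
width: 0.0544
t 14.38 pos [0.6432 0.2138 0.0599] yang 94.0 F [-0.2  0.1 -2.4] w 0.0544 j [ 0.2   0.56  0.05  1.06 -0.    0.13]
shift cm [-0.23  0.01  1.53]
turn -0.013
```

View pics/w14.png

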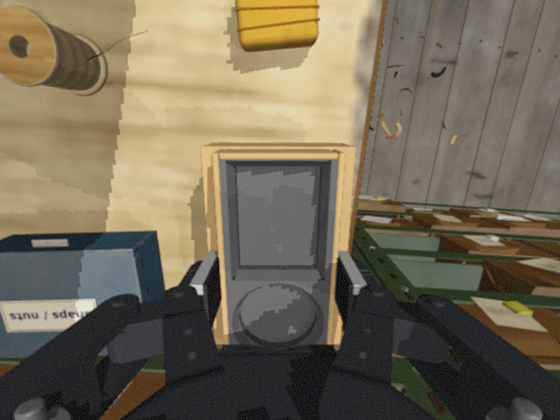

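```bash
python3 -m crank '[[255,[-0.25,0,0.2],-0.013],[255,[0,0,0.4],0],[255,[0,0,0.4],0]]'
python3 - <<'E'
from h import *
s=st(); rel([.646,.2142,.046],94.8)
E
```

```text
time: 14.68
position: [0.6472, 0.2145, 0.0535]
tool_rot: [[-0.997, -0.083, 0.008], [-0.083, 0.997, -0.002], [-0.007, -0.003, -1.0]]
ft_force: [0.2, -0.3, -2.7]
width: 0.0545
t 14.68 pos [0.6472 0.2145 0.0535] yang 94.7 F [ 0.2 -0.3 -2.7] w 0.0545 j [ 0.2   0.57  0.05  1.05 -0.    0.12]
shift cm [ 0.12 -0.02  0.75]
turn -0.001
```

```bash
python3 -m crank '[[255,[0.1,0,0.3],0],[255,[0,0,0.2],0]]';python3 -m crank '[[255,[0.05,0,0.2],0],[255,[0,0,0.0],0]]'
python3 - <<'E'
from h import *
s=st(); rel([.646,.2142,.046],94.8)
E
```

```text
time: 14.85
position: [0.6466, 0.2146, 0.0488]
tool_rot: [[-0.997, -0.082, 0.009], [-0.082, 0.997, -0.002], [-0.009, -0.003, -1.0]]
ft_force: [0.2, 0.2, -2.8]
width: 0.0544
time: 15.02
position: [0.6463, 0.2145, 0.0469]
tool_rot: [[-0.997, -0.082, 0.01], [-0.082, 0.997, -0.002], [-0.01, -0.003, -1.0]]
ft_force: [-0.2, -0.3, -1.7]
width: 0.0542
t 15.02 pos [0.6463 0.2145 0.0469] yang 94.7 F [-0.2 -0.3 -1.7] w 0.0542 j [ 0.2   0.57  0.03  1.03 -0.    0.12]
shift cm [ 0.04 -0.03  0.09]
turn -0.002
```

Nearly down and free of contact force, so the skirt is over the base. Lower the last bit and release.

```bash
python3 -m crank '[[255,[0.03,0,0.1],0],[255,[0,0,0.1],0]]'; python3 -m crank '[[120,[0,0,0],0],[0,[0,0,0],0],[0,[0,0,0],0],[0,[0,0,-1.5],0],[0,[0,0,-3],0],[0,[0,0,-3],0],[0,[0,0,0],0]]'
python3 - <<'E'
from h import *
s=st();d=cap("wrist","w15");crop(d,190,130,370,300,4,"w15c");cap("scene","s15")
E
```

```text
time: 15.18
position: [0.646, 0.2145, 0.0461]
tool_rot: [[-0.997, -0.082, 0.011], [-0.082, 0.997, -0.002], [-0.011, -0.002, -1.0]]
ft_force: [-5.6, -2.1, 7.8]
width: 0.0542
time: 15.77
position: [0.6449, 0.2145, 0.123]
tool_rot: [[-0.997, -0.082, 0.009], [-0.082, 0.997, -0.002], [-0.009, -0.003, -1.0]]
ft_force: [0.6, -0.0, 0.5]
width: 0.0852
t 15.77 pos [0.6449 0.2145 0.123 ] yang 94.7 F [ 0.6 -0.   0.5] w 0.0852 j [ 0.2   0.52  0.15  1.19 -0.    0.12]
```

View pics/w15c.png

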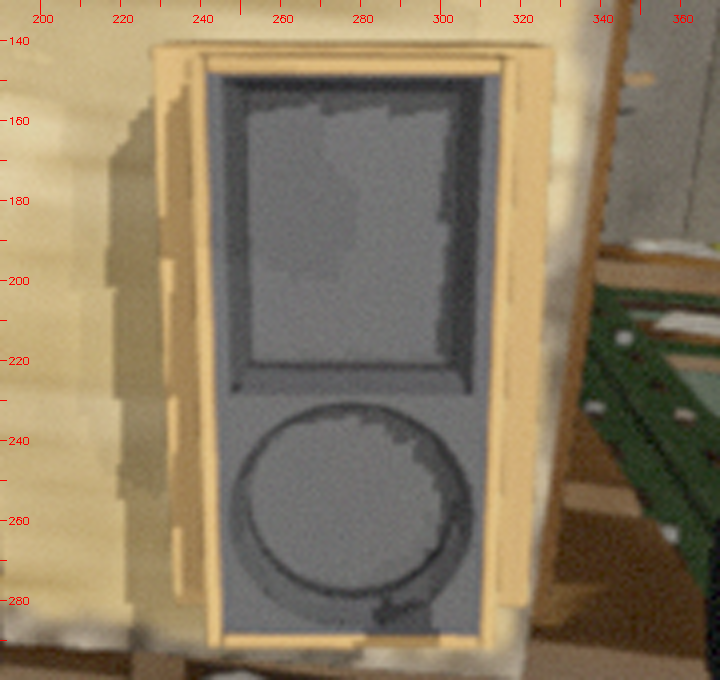

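View pics/s15.png

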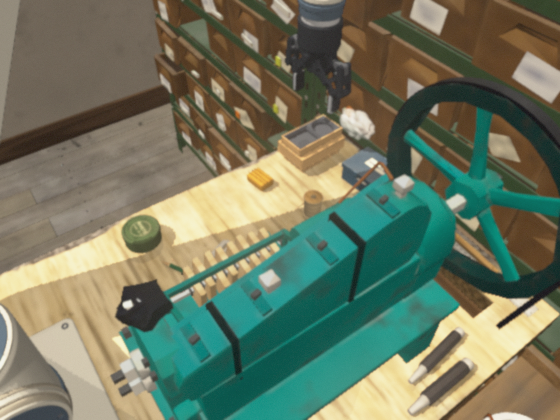

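Run:
```python
from h import *
d=load("wrist")
q(d,"tray top",[(236.5,143.5),(317.5,143.5),(313,291.5),(241.5,292)],.061)
q(d,"rect floor",[(251.5,157),(304,157),(301,221),(253,221)],.051)
q(d,"circ floor ext",[(249,256),(278,231),(305,256),(278,279)],.053)
rel([.5138,.2017,.12],8)
```

```text
tray top [[589.0, 182.0], [585.0, 236.0], [697.0, 246.0], [702.0, 191.0]] c [643.2 213.6] len [ 54.5 112.1  55.6 112.6] ang [94.6  5.  95.2  4.4]
rect floor [[599.0, 192.0], [596.0, 229.0], [643.0, 232.0], [646.0, 195.0]] c [621. 212.] len [37.5 48.  36.4 48. ] ang [94.6  3.3 94.7  4.6]
circ floor ext [[675.0, 194.0], [652.0, 215.0], [671.0, 238.0], [693.0, 218.0]] c [672.5 216.3] len [30.6 29.4 29.  30.1] ang [137.1  50.2 138.1  53.3]
shift cm [13.02 -0.19 -0.21]
turn 1.513
```

```bash
python3 -m crank '[[0,[3.3,0,0],0.12],[0,[3.3,0.4,0],0.12],[0,[3.2,0.8,0],0.12],[0,[3,1.1,0],0.12],[0,[0,0,0],0.12],[0,[0,0,0],0.12],[0,[0,0,0],0.12],[0,[0,0,0],0.12]]';python3 -m crank '[[0,[0,0,0],0.12],[0,[0,0,0],0.12],[0,[0,0,0],0.12],[0,[0,0,0],0.12],[0,[0,0,0],0.07]]'
python3 - <<'E'
from h import *
s=st();d=cap("wrist","w16"); rel([.5138,.2017,.12],8)
E
```

```text
time: 16.53
position: [0.5118, 0.2481, 0.1072]
tool_rot: [[-0.612, 0.79, -0.008], [0.79, 0.612, -0.007], [-0.0, -0.01, -1.0]]
ft_force: [-0.4, -0.0, 1.4]
width: 0.0854
time: 16.95
position: [0.5085, 0.2475, 0.1011]
tool_rot: [[-0.082, 0.997, -0.016], [0.997, 0.082, -0.009], [-0.008, -0.017, -1.0]]
ft_force: [-0.3, -0.4, 0.0]
width: 0.085
t 16.95 pos [0.5085 0.2475 0.1011] yang 4.7 F [-0.3 -0.4  0. ] w 0.085 j [ 0.31  0.36 -0.17  1.06 -0.    1.8 ]
shift cm [-4.62  0.15 -1.88]
turn -0.061
```

View pics/w16.png

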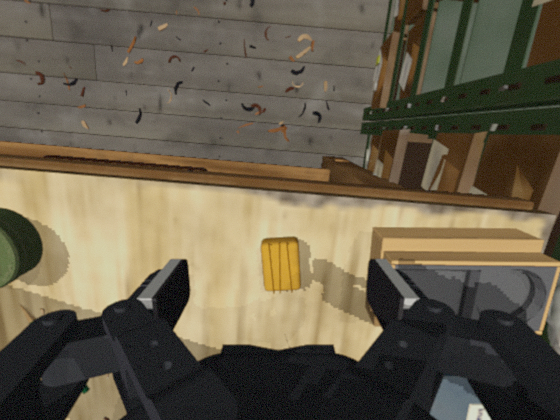

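Run:
```python
from h import *
d=load("wrist"); crop(d,245,220,320,305,8,"w16c")
```

```text
(no output)
```

View pics/w16c.png

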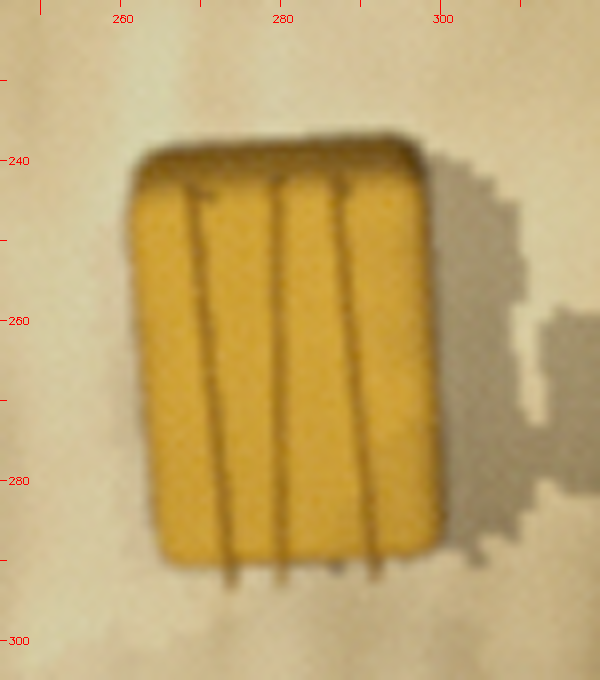

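Run:
```python
from h import *
d=load("wrist")
q(d,"wax",[(261,243.5),(298,242),(301,289),(265,290.5)],.018)
q(d,"wax full",[(261,239),(298,237.5),(301,289),(265,290.5)],np.array([.009,.009,.018,.018]))
st(); rel([.5145,.203,.012],7.5)
```

```text
wax [[496.0, 224.0], [526.0, 228.0], [533.0, 186.0], [502.0, 181.0]] c [514.1 204.8] len [30.2 43.  30.8 43.2] ang [ 7.5 99.1  7.9 98.3]
wax full [[495.0, 225.0], [526.0, 229.0], [533.0, 186.0], [502.0, 181.0]] c [514. 205.] len [31.3 44.4 30.8 44.6] ang [ 7.5 98.5  7.9 99.1]
t 17.0 pos [0.5084 0.2474 0.1009] yang 4.5 F [-0.5 -0.6  0.2] w 0.0857 j [ 0.31  0.36 -0.17  1.06 -0.    1.8 ]
shift cm [-4.41  0.41  8.92]
turn -0.052
```

```bash
python3 -m crank '[[0,[-3.2,0.4,0],-0.06],[0,[-1.1,0.2,2],0],[0,[0,0,2.5],0],[0,[0,0,2],0],[0,[0,0,0],0]]'
python3 - <<'E'
from h import *
st(); rel([.5141,.2045,.009],8)
E
```

```text
time: 17.42
position: [0.5165, 0.203, 0.0312]
tool_rot: [[-0.152, 0.988, -0.018], [0.988, 0.152, -0.01], [-0.007, -0.019, -1.0]]
ft_force: [0.0, -0.5, -0.4]
width: 0.0853
t 17.42 pos [0.5165 0.203  0.0312] yang 8.7 F [ 0.  -0.5 -0.4] w 0.0853 j [ 0.23  0.41 -0.29  0.89 -0.01  1.64]
shift cm [ 0.2  -0.18  2.22]
turn 0.013
```

```bash
python3 -m crank '[[0,[0.2,-0.2,1],0.01],[0,[0,0,0.8],0],[0,[0,0,0.4],0],[0,[0,0,0],0]]'
python3 - <<'E'
from h import *
st(); rel([.5141,.2045,.009],8); cap("wrist","w17")
E
```

```text
time: 17.75
position: [0.5129, 0.2043, 0.0078]
tool_rot: [[-0.147, 0.989, -0.021], [0.989, 0.147, -0.01], [-0.007, -0.022, -1.0]]
ft_force: [0.9, -0.6, 0.0]
width: 0.0855
t 17.75 pos [0.5129 0.2043 0.0078] yang 8.5 F [ 0.9 -0.6  0. ] w 0.0855 j [ 0.23  0.44 -0.33  0.83 -0.01  1.65]
shift cm [ 0.    0.11 -0.12]
turn 0.008
```

View pics/w17.png

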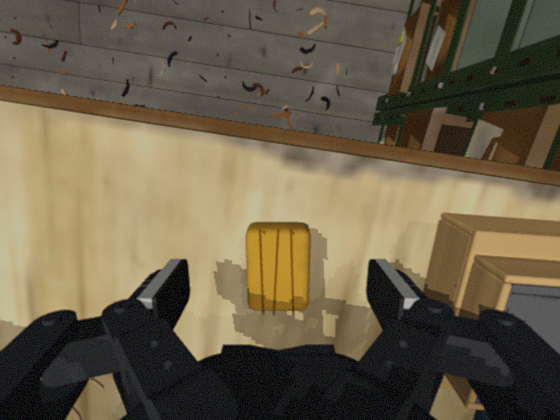

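```bash
python3 -m crank '[[100,[0,0.1,-0.15],0],[200,[0,0,0],0],[255,[0,0,0],0],[255,[0,0,0],0],[255,[0,0,0],0],[255,[0,0,0],0]]' 30
python3 - <<'E'
from h import *
st(); cap("wrist","w18")
E
python3 -m crank '[[255,[0,0,-1],0],[255,[0,0,-3],0],[255,[0,0,-3.5],0],[255,[0,0,-3.5],0],[255,[0,0,-1],0]]'
python3 - <<'E'
from h import *
st(); cap("wrist","w19"); rel([.620,.2118,.12],94.8)
E
```

```text
time: 18.3
position: [0.5165, 0.2053, 0.0131]
tool_rot: [[-0.149, 0.989, -0.015], [0.989, 0.149, -0.009], [-0.007, -0.016, -1.0]]
ft_force: [0.5, -0.0, -0.2]
width: 0.0306
t 18.3 pos [0.5165 0.2053 0.0131] yang 8.6 F [ 0.5 -0.  -0.2] w 0.0306 j [ 0.23  0.43 -0.32  0.84 -0.01  1.65]
time: 18.77
position: [0.5153, 0.2056, 0.1363]
tool_rot: [[-0.149, 0.989, -0.025], [0.989, 0.149, -0.011], [-0.007, -0.026, -1.0]]
ft_force: [0.2, 0.2, -0.1]
width: 0.0308
t 18.77 pos [0.5153 0.2056 0.1363] yang 8.5 F [ 0.2  0.2 -0.1] w 0.0308 j [ 0.23  0.33 -0.13  1.14 -0.01  1.65]
shift cm [-0.93 10.45  1.41]
turn -1.505
```

View pics/w19.png

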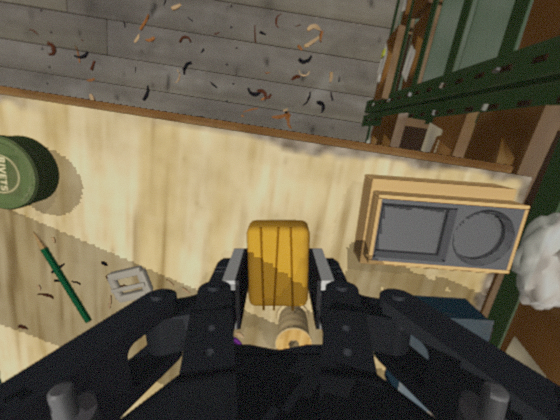

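```bash
python3 -m crank '[[255,[0,0,0],-0.12],[255,[0,0,0],-0.12],[255,[0,0,0],-0.12],[255,[0,0,0],-0.12],[255,[0,0,0],-0.12],[255,[0,0,0],-0.12],[255,[0,0,0],-0.12],[255,[0,0,0],-0.12]]'; python3 -m crank '[[255,[0,0,0],-0.12],[255,[0,0,0],-0.12],[255,[0,0,0],-0.12],[255,[0,0,0],-0.12],[255,[0,0,0],-0.04],[255,[0,0,0],0]]';python3 - <<'E'
from h import *
d=load("wrist"); crop(d,225,205,335,335,5,"w19c")
st(); rel([.620,.2118,.12],94.8)
E
```

```text
time: 19.48
position: [0.5145, 0.2054, 0.1399]
tool_rot: [[-0.91, 0.414, -0.021], [0.414, 0.91, -0.01], [0.015, -0.018, -1.0]]
ft_force: [-1.4, 0.5, -0.3]
width: 0.0307
time: 19.98
position: [0.5125, 0.2049, 0.1393]
tool_rot: [[-0.992, -0.122, -0.025], [-0.122, 0.992, -0.011], [0.027, -0.008, -1.0]]
ft_force: [-0.5, -0.6, -0.9]
width: 0.0305
t 19.98 pos [0.5125 0.2049 0.1393] yang 97.0 F [-0.5 -0.6 -0.9] w 0.0305 j [ 0.23  0.32 -0.13  1.15 -0.01  0.11]
shift cm [-10.8   -0.61   1.65]
turn 0.039
```

View pics/w19c.png

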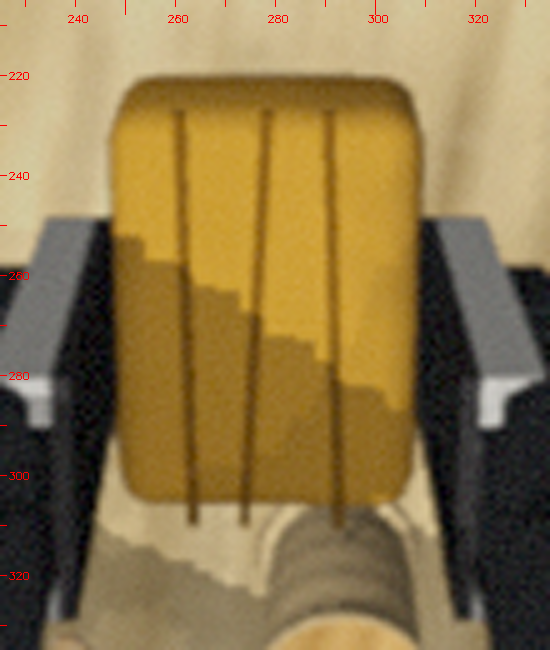

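```bash
python3 - <<'E'
from h import *
d=load("wrist")
P=np.array([.5153,.2056,.1363]); R=np.array([[-0.149, 0.989, -0.025], [0.989, 0.149, -0.011], [-0.007, -0.026, -1.0]])
w=p2w(d,[(248,227),(309,227),(308,305),(249,305)],P[2]+.005)
t=(w-P)@R*1000
print(np.round(t,1),t.mean(0))
E
python3 -m crank '[[255,[-3.6,-0.2,0],0.04],[255,[-3.6,-0.2,0],0],[255,[-3.6,-0.2,0],0],[255,[0,0,0],0]]'
python3 - <<'E'
from h import *
st(); d=cap("wrist","w20"); rel([.620,.2118,.10],94.8)
E
```

```text
[[ 21.6 -14.1  -4.8]
 [ 21.8  15.8  -5.6]
 [-21.6  16.5  -5.3]
 [-22.1 -14.8  -4.5]] [-0.05999736  0.84721881 -5.02557633]
time: 20.32
position: [0.6204, 0.209, 0.1356]
tool_rot: [[-0.997, -0.075, -0.029], [-0.074, 0.997, -0.012], [0.03, -0.01, -0.999]]
ft_force: [-1.4, -0.6, -1.6]
width: 0.0306
t 20.32 pos [0.6204 0.209  0.1356] yang 94.3 F [-1.4 -0.6 -1.6] w 0.0306 j [ 0.2   0.5   0.14  1.25 -0.01  0.13]
shift cm [-0.34  0.29  3.57]
turn -0.009
```

View pics/w20.png

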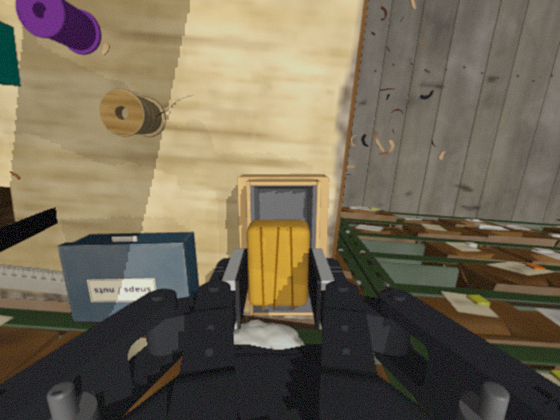

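```bash
python3 -m crank '[[255,[0,0.28,1.5],-0.01],[255,[0,0,1.8],0],[255,[0,0,1],0],[255,[0,0,0],0]]'
python3 - <<'E'
from h import *
st(); d=cap("wrist","w21"); rel([.620,.2118,.064],94.8); crop(d,210,150,350,330,4,"w21c")
E
```

```text
time: 20.7
position: [0.615, 0.2112, 0.0911]
tool_rot: [[-0.996, -0.079, -0.033], [-0.079, 0.997, -0.012], [0.034, -0.01, -0.999]]
ft_force: [0.4, -0.1, -1.3]
width: 0.0308
t 20.7 pos [0.615  0.2112 0.0911] yang 94.6 F [ 0.4 -0.1 -1.3] w 0.0308 j [ 0.2   0.52  0.06  1.15 -0.01  0.13]
shift cm [-0.57  0.04  2.78]
turn -0.004
```

View pics/w21c.png

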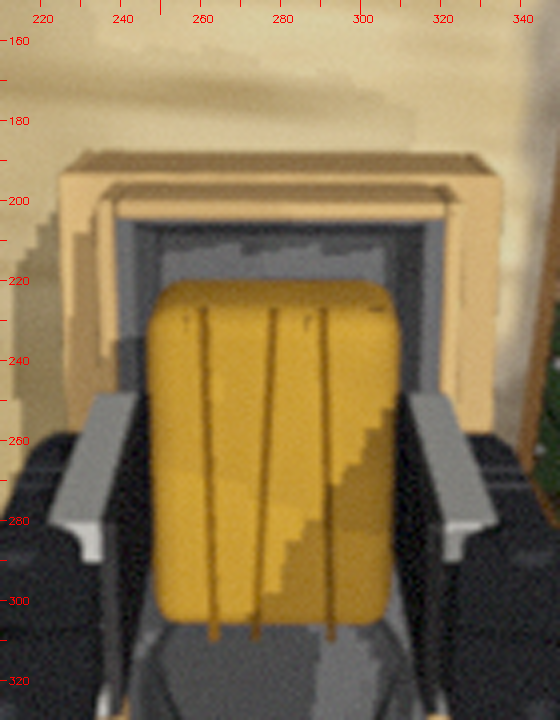

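```bash
python3 -m crank '[[255,[-0.55,0.05,0.5],0],[255,[0,0,0.8],0],[255,[0,0,0.4],0],[255,[0,0,0],0]]'
python3 - <<'E'
from h import *
st(); d=cap("wrist","w22"); rel([.620,.2118,.064],94.8); crop(d,210,150,350,330,4,"w22c")
E
```

```text
time: 21.08
position: [0.621, 0.2124, 0.0766]
tool_rot: [[-0.996, -0.079, -0.028], [-0.078, 0.997, -0.012], [0.029, -0.009, -1.0]]
ft_force: [0.6, 0.0, -0.9]
width: 0.0307
t 21.08 pos [0.621  0.2124 0.0766] yang 94.5 F [ 0.6  0.  -0.9] w 0.0307 j [ 0.2   0.53  0.05  1.12 -0.01  0.13]
shift cm [ 0.07 -0.05  1.29]
turn -0.005
```

View pics/w22c.png

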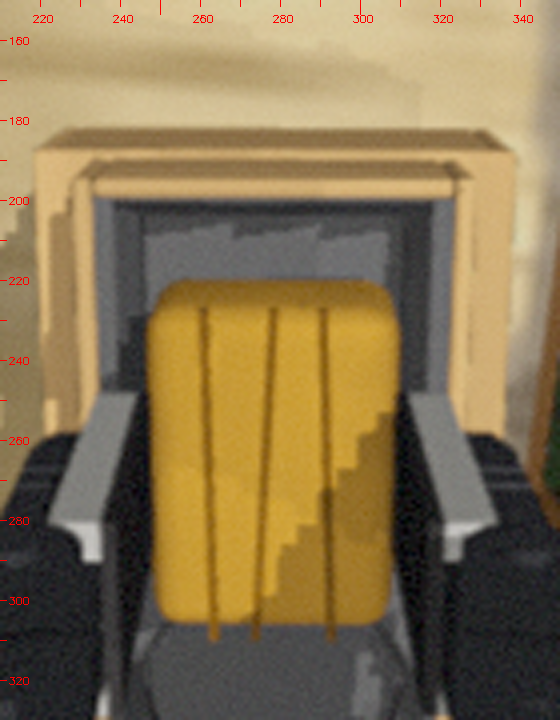

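```bash
python3 -m crank '[[255,[0.05,-0.03,0.5],0],[255,[0,0,0.4],0]]';python3 -m crank '[[255,[0,0,0.2],0],[255,[0,0,0.1],0]]'
python3 - <<'E'
from h import *
st(); rel([.620,.2118,.064],94.8)
E
```

```text
time: 21.3
position: [0.6208, 0.2121, 0.0686]
tool_rot: [[-0.997, -0.079, -0.026], [-0.078, 0.997, -0.011], [0.027, -0.009, -1.0]]
ft_force: [-1.9, -0.2, 0.0]
width: 0.031
time: 21.47
position: [0.6204, 0.212, 0.0649]
tool_rot: [[-0.997, -0.079, -0.027], [-0.078, 0.997, -0.011], [0.028, -0.009, -1.0]]
ft_force: [-0.8, -0.0, -0.8]
width: 0.0304
t 21.47 pos [0.6204 0.212  0.0649] yang 94.5 F [-0.8 -0.  -0.8] w 0.0304 j [ 0.2   0.54  0.03  1.09 -0.01  0.13]
shift cm [ 0.04 -0.02  0.09]
turn -0.005
```

```bash
python3 -m crank '[[255,[0,0,0.1],0],[255,[0,0,0.05],0]]';python3 -m crank '[[120,[0,0,0],0],[0,[0,0,0],0],[0,[0,0,0],0],[0,[0,0,-1],0],[0,[0,0,-3],0],[0,[0,0,-3],0],[0,[0,0,-0],0]]'
python3 - <<'E'
from h import *
st(); d=cap("wrist","w23");crop(d,200,140,360,310,4,"w23c");
E
```

```text
time: 21.63
position: [0.6202, 0.212, 0.0641]
tool_rot: [[-0.997, -0.079, -0.027], [-0.078, 0.997, -0.011], [0.027, -0.009, -1.0]]
ft_force: [-2.2, -0.9, 6.2]
width: 0.0307
time: 22.22
position: [0.6214, 0.2126, 0.137]
tool_rot: [[-0.996, -0.079, -0.029], [-0.078, 0.997, -0.012], [0.03, -0.009, -0.999]]
ft_force: [1.1, -0.3, 0.6]
width: 0.0856
t 22.22 pos [0.6214 0.2126 0.137 ] yang 94.5 F [ 1.1 -0.3  0.6] w 0.0856 j [ 0.2   0.5   0.15  1.25 -0.01  0.13]
```

View pics/w23c.png

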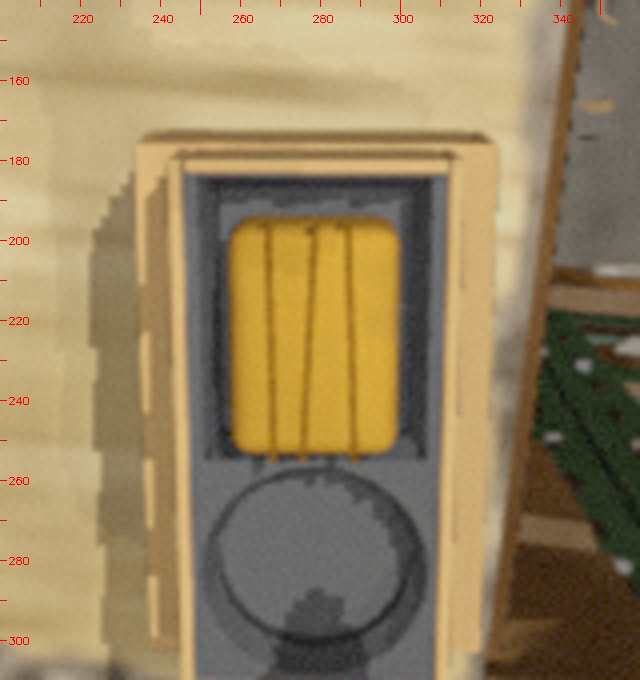

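Run:
```python
from h import *
d=load("wrist")
q(d,"wax",[(256.5,197),(300,197),(299,253.5),(258,254)],.069)
q(d,"waxhi",[(256.5,197),(300,197),(299,253.5),(258,254)],.074)
q(d,"rimcut",[(247,254.5),(303,254.5)],.061)
q(d,"circ",[(251,279),(279,256.5),(306.5,278)],.061)
rel([.546,.083,.16],94.8)
```

```text
wax [[601.0, 195.0], [598.0, 226.0], [642.0, 230.0], [645.0, 199.0]] c [621.4 212.3] len [31.8 44.  31.4 44.4] ang [94.6  4.5 95.4  5. ]
waxhi [[600.0, 195.0], [597.0, 226.0], [640.0, 229.0], [643.0, 199.0]] c [619.9 212.3] len [31.1 42.9 30.7 43.4] ang [94.6  4.5 95.4  5. ]
rimcut [[649.0, 189.0], [646.0, 234.0]] c [647.4 211.6] len [44.6 44.6] ang [94.7 94.7]
circ [[670.0, 194.0], [649.0, 215.0], [666.0, 239.0]] c [661.5 215.8] len [30.1 29.  45.1] ang [135.2  54.8  95.8]
shift cm [  8.55 -12.34  -2.14]
turn -0.005
```

```bash
python3 -m crank '[[0,[0.6,-1,-1],0],[0,[2,-2.8,-1],0],[0,[2,-2.8,0],0],[0,[2,-2.8,0],0],[0,[2,-2.8,0],0],[0,[0,0,0],0]]'
python3 - <<'E'
from h import *
st(); d=cap("wrist","w24");rel([.546,.083,.16],94.8)
E
```

```text
time: 22.77
position: [0.5394, 0.0788, 0.1586]
tool_rot: [[-0.996, -0.083, -0.035], [-0.083, 0.996, -0.014], [0.036, -0.011, -0.999]]
ft_force: [1.8, 0.7, 0.5]
width: 0.0854
t 22.77 pos [0.5394 0.0788 0.1586] yang 94.8 F [1.8 0.7 0.5] w 0.0854 j [-0.    0.31 -0.1   1.2  -0.01 -0.08]
shift cm [-0.55  0.23 -0.15]
turn -0.001
```

View pics/w24.png

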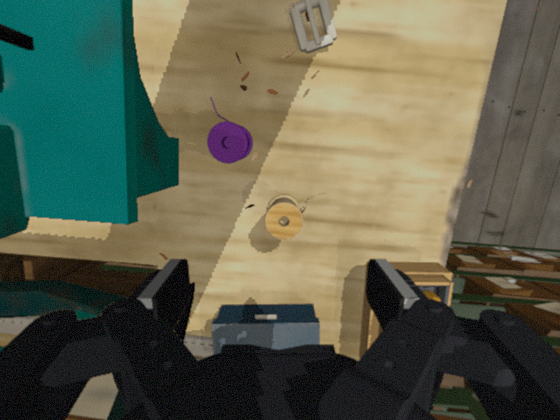

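Spool-shaped candidates are the pale wooden reel at (284,220) and the purple one at (230,142). The pale one fits the description, so I'll confirm it in a crop.

Run:
```python
from h import *
d=load("wrist");crop(d,200,120,330,255,5,"w24c")
```

```text
(no output)
```

View pics/w24c.png

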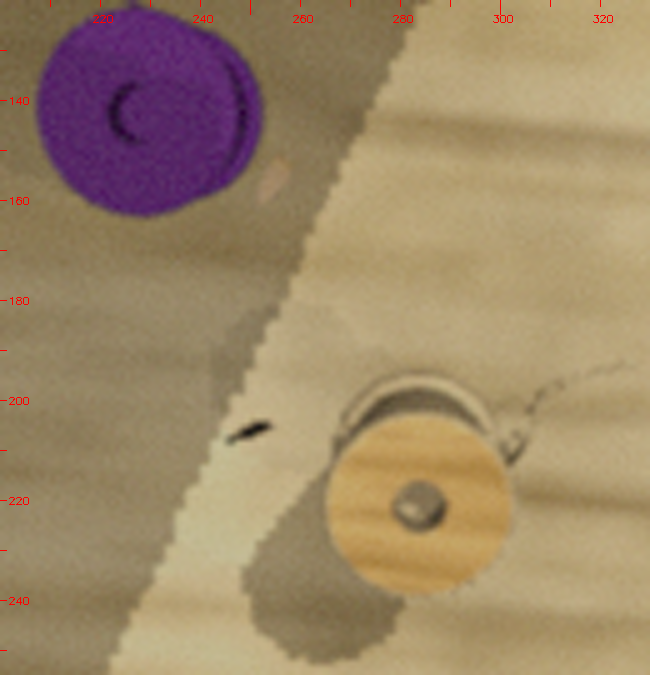

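Run:
```python
from h import *
d=load("wrist"); 
print(p2w(d,[(283.5,220.5)],.045), p2w(d,[(265,221),(302,221)],.045))
w=p2w(d,[(283.5,220.5)],.045)[0]; rel([w[0],w[1],.016],94.8)
```

```text
[[0.54644255 0.08333462 0.045     ]] [[0.54833773 0.0666842  0.045     ]
 [0.54548194 0.1000436  0.045     ]]
shift cm [-1.1   0.41 14.24]
turn -0.001
```

```bash
python3 -m crank '[[0,[-1.1,0.4,2],0],[0,[0,0,3],0],[0,[0,0,3],0],[0,[0,0,1],0],[0,[0,0,0],0]]'
python3 - <<'E'
from h import *
st(); d=cap("wrist","w25");rel([.5464,.0833,.012],94.8)
E
```

```text
time: 23.23
position: [0.5493, 0.0829, 0.0678]
tool_rot: [[-0.996, -0.08, -0.029], [-0.08, 0.997, -0.012], [0.03, -0.01, -1.0]]
ft_force: [0.1, -0.2, 0.3]
width: 0.0854
t 23.23 pos [0.5493 0.0829 0.0678] yang 94.6 F [ 0.1 -0.2  0.3] w 0.0854 j [ 0.01  0.38 -0.23  0.99 -0.01 -0.07]
shift cm [0.13 0.11 5.65]
turn -0.003
```

View pics/w25.png

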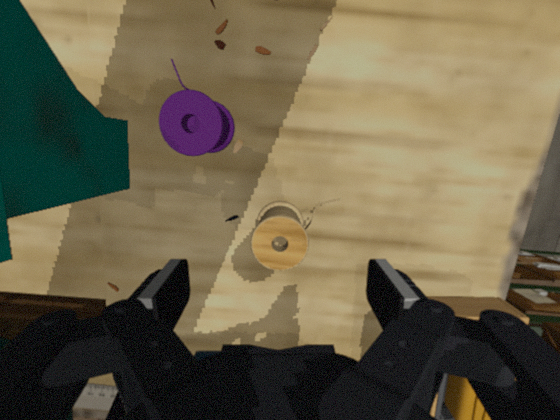

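```bash
python3 - <<'E'
from h import *
d=load("wrist");print(p2w(d,[(279.5,242.5)],.045))
E
python3 -m crank '[[0,[0.1,0.1,2],0],[0,[0,0,2],0],[0,[0,0,0.8],0],[0,[0,0,0],0]]'
python3 - <<'E'
from h import *
st(); rel([.5464,.0833,.012],94.8)
E
```

```text
[[0.54615948 0.0833839  0.045     ]]
time: 23.62
position: [0.5498, 0.0842, 0.023]
tool_rot: [[-0.996, -0.082, -0.023], [-0.081, 0.997, -0.012], [0.024, -0.01, -1.0]]
ft_force: [0.2, -1.0, -0.3]
width: 0.0855
t 23.62 pos [0.5498 0.0842 0.023 ] yang 94.7 F [ 0.2 -1.  -0.3] w 0.0855 j [ 0.01  0.42 -0.3   0.87 -0.01 -0.07]
shift cm [ 0.32 -0.05  1.11]
turn -0.002
```

```bash
python3 -m crank '[[0,[0.35,-0.05,0.5],0],[0,[0.05,0,0.5],0],[0,[0,0,0],0]]'
python3 - <<'E'
from h import *
st(); rel([.5464,.0833,.012],94.8)
E
python3 -m crank '[[100,[0,0,0],0],[200,[0,0,0],0],[255,[0,0,0],0],[255,[0,0,0],0],[255,[0,0,0],0],[255,[0,0,0],0]]' 30
python3 - <<'E'
from h import *
st(); cap("wrist","w26")
E
```

```text
time: 23.87
position: [0.547, 0.0835, 0.0151]
tool_rot: [[-0.996, -0.082, -0.02], [-0.082, 0.997, -0.012], [0.021, -0.01, -1.0]]
ft_force: [-0.9, 0.1, 0.3]
width: 0.0854
t 23.87 pos [0.547  0.0835 0.0151] yang 94.7 F [-0.9  0.1  0.3] w 0.0854 j [ 0.01  0.43 -0.32  0.85 -0.01 -0.08]
shift cm [ 0.05 -0.01  0.32]
turn -0.002
time: 24.37
position: [0.5484, 0.0835, 0.0178]
tool_rot: [[-0.997, -0.082, -0.016], [-0.082, 0.997, -0.012], [0.017, -0.01, -1.0]]
ft_force: [0.1, -0.7, -0.6]
width: 0.0334
t 24.37 pos [0.5484 0.0835 0.0178] yang 94.7 F [ 0.1 -0.7 -0.6] w 0.0334 j [ 0.01  0.42 -0.31  0.85 -0.01 -0.08]
```

View pics/w26.png

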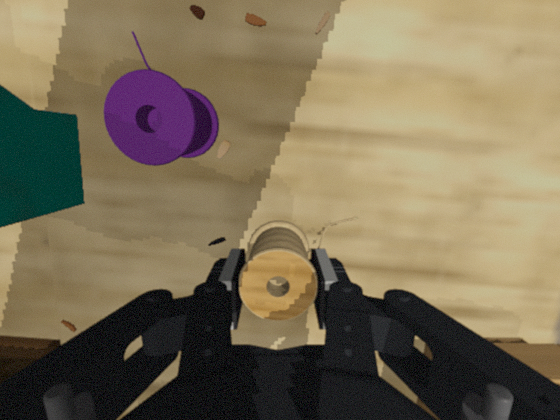

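```bash
python3 -m crank '[[255,[0,0,0],0],[255,[0,0,-0.5],0],[255,[0,0,-1],0],[255,[0,0,-1],0],[255,[0,0,0],0]]' 45
python3 - <<'E'
from h import *
st(); cap("wrist","w27"); d=cap("scene","s27"); crop(d,250,120,400,240,5,"s27c"); d=cap("top"); crop(d,230,140,350,240,6,"t27c")
E
```

```text
time: 24.83
position: [0.5485, 0.0838, 0.0448]
tool_rot: [[-0.996, -0.082, -0.018], [-0.082, 0.997, -0.012], [0.019, -0.01, -1.0]]
ft_force: [0.7, -0.1, -1.1]
width: 0.0331
t 24.83 pos [0.5485 0.0838 0.0448] yang 94.7 F [ 0.7 -0.1 -1.1] w 0.0331 j [ 0.01  0.4  -0.28  0.92 -0.01 -0.08]
```

View pics/w27.png

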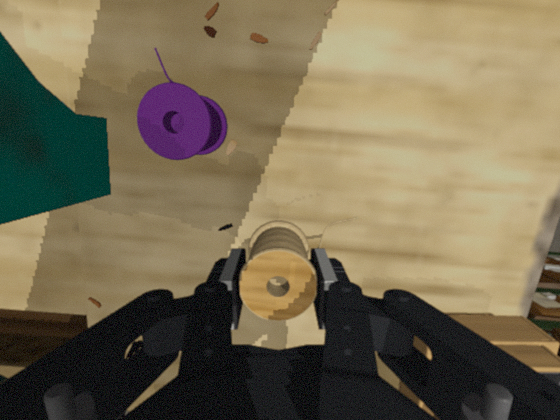

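View pics/s27c.png

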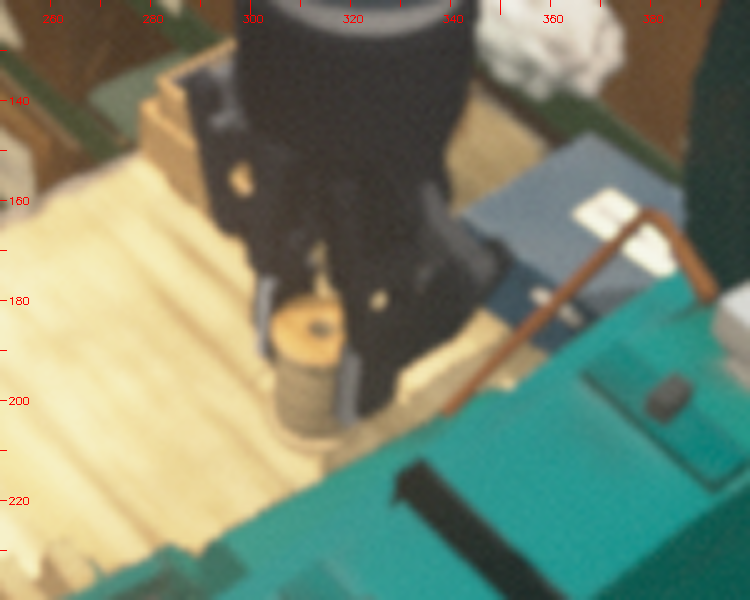

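```bash
python3 -m crank '[[255,[0,0,-3],0],[255,[0,0,-3.5],0],[255,[0,0,-2],0],[255,[-2.5,2,0],0],[255,[-2.5,2.2,0],0],[255,[-2.5,2.2,0],0],[255,[-2.5,2.2,0],0],[255,[0,0,0],0]]'
python3 - <<'E'
from h import *
st(); rel([.674,.2164,.11],94.8)
E
```

```text
time: 25.65
position: [0.6428, 0.1809, 0.1264]
tool_rot: [[-0.997, -0.078, -0.024], [-0.077, 0.997, -0.011], [0.025, -0.01, -1.0]]
ft_force: [-1.6, -0.5, -1.3]
width: 0.0333
t 25.65 pos [0.6428 0.1809 0.1264] yang 94.4 F [-1.6 -0.5 -1.3] w 0.0333 j [ 0.15  0.52  0.16  1.24 -0.01  0.07]
shift cm [-3.42  3.31  1.52]
turn -0.006
```

```bash
python3 -m crank '[[255,[-1.7,1.65,0],0],[255,[-1.7,1.65,0.3],0],[255,[0,0,0.5],0],[255,[0,0,0],0]]'
python3 - <<'E'
from h import *
st(); d=cap("wrist","w28"); crop(d,190,160,370,330,4,"w28c"); rel([.674,.2164,.11],94.8)
E
```

```text
time: 25.98
position: [0.6746, 0.2191, 0.1132]
tool_rot: [[-0.996, -0.08, -0.029], [-0.079, 0.997, -0.013], [0.029, -0.01, -1.0]]
ft_force: [-0.1, 0.3, -0.0]
width: 0.0334
t 25.98 pos [0.6746 0.2191 0.1132] yang 94.6 F [-0.1  0.3 -0. ] w 0.0334 j [ 0.2   0.6   0.27  1.27 -0.01  0.12]
shift cm [ 0.06 -0.25  0.35]
turn -0.004
```

View pics/w28c.png

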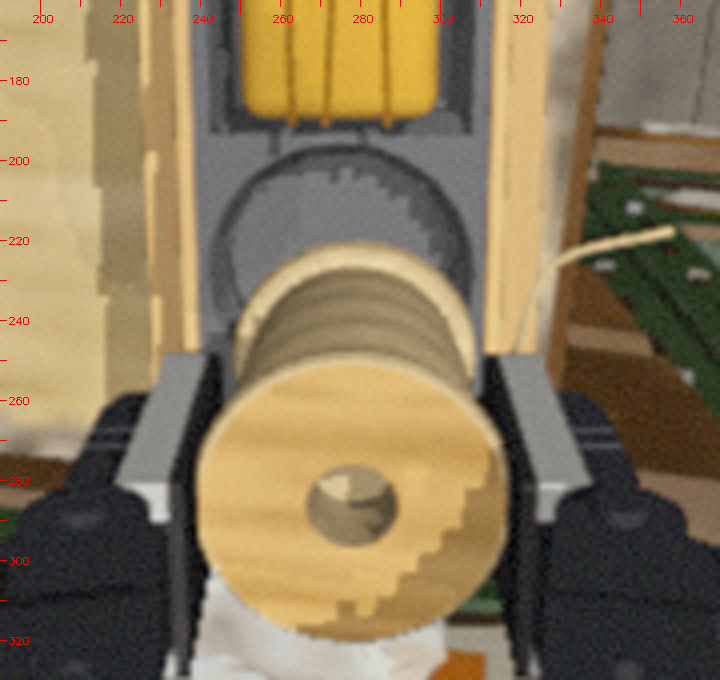

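```bash
python3 -m crank '[[255,[0.05,-0.25,0.5],0],[255,[0,0,1],0],[255,[0,0,0.6],0],[255,[0,0,0],0]]'
python3 - <<'E'
from h import *
st(); d=cap("wrist","w29"); crop(d,190,160,370,330,4,"w29c"); rel([.674,.2164,.069],94.8)
E
```

```text
time: 26.37
position: [0.672, 0.2136, 0.0911]
tool_rot: [[-0.997, -0.078, -0.029], [-0.077, 0.997, -0.013], [0.03, -0.011, -0.999]]
ft_force: [-0.5, -0.5, -0.4]
width: 0.0332
t 26.37 pos [0.672  0.2136 0.0911] yang 94.5 F [-0.5 -0.5 -0.4] w 0.0332 j [ 0.19  0.6   0.22  1.22 -0.01  0.11]
shift cm [-0.28  0.29  2.25]
turn -0.006
```

View pics/w29c.png

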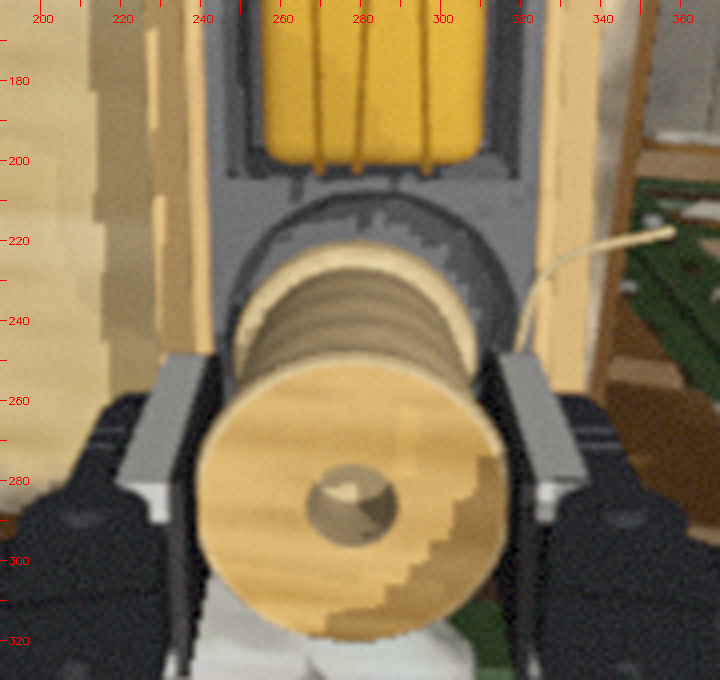

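```bash
python3 -m crank '[[255,[-0.2,0.25,0.3],0],[255,[0,0,0.3],0],[255,[0,0,0],0]]'
python3 - <<'E'
from h import *
st(); d=cap("wrist","w30"); crop(d,190,160,370,330,4,"w30c"); rel([.674,.2164,.069],94.8)
E
```

```text
time: 26.67
position: [0.674, 0.2157, 0.086]
tool_rot: [[-0.997, -0.077, -0.028], [-0.076, 0.997, -0.013], [0.029, -0.011, -1.0]]
ft_force: [0.0, 0.6, -0.0]
width: 0.0333
t 26.67 pos [0.674  0.2157 0.086 ] yang 94.4 F [ 0.   0.6 -0. ] w 0.0333 j [ 0.19  0.61  0.22  1.21 -0.01  0.12]
shift cm [-0.05  0.08  1.72]
turn -0.007
```

View pics/w30c.png

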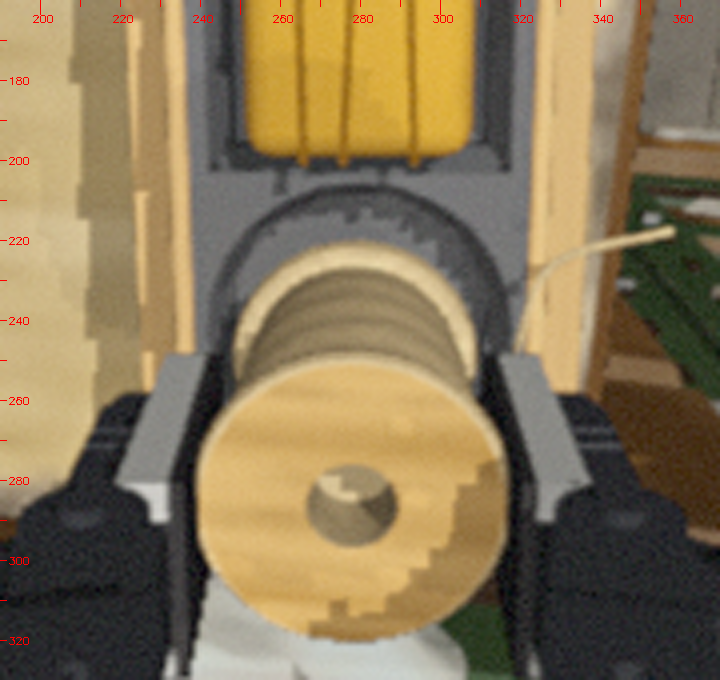

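```bash
python3 - <<'E'
from h import *
d=load("wrist")
a=p2w(d,[(280,206)],.061)[0]; b=p2w(d,[(278.5,220.5)],.086-.0178+.003)[0]
u=np.array([np.cos(np.radians(4.8)),np.sin(np.radians(4.8))])
print("circle centre",a[:2]+.023*u,"foot centre",b[:2]+.0175*u)
E
python3 -m crank '[[255,[0,0.08,0.4],0],[255,[0,0,0.4],0]]'; python3 -m crank '[[255,[0,0,0.3],0]]';python3 - <<'E'
from h import *
st(); rel([.674,.2164,.069],94.8)
E
```

```text
circle centre [0.67198098 0.2166671 ] foot centre [0.67257773 0.21586645]
time: 26.88
position: [0.6744, 0.2167, 0.0789]
tool_rot: [[-0.997, -0.077, -0.025], [-0.076, 0.997, -0.012], [0.026, -0.01, -1.0]]
ft_force: [-0.5, -0.6, -1.3]
width: 0.0331
time: 26.97
position: [0.6743, 0.2168, 0.0756]
tool_rot: [[-0.997, -0.077, -0.025], [-0.077, 0.997, -0.012], [0.026, -0.01, -1.0]]
ft_force: [-0.2, -0.3, -0.8]
width: 0.0332
t 26.97 pos [0.6743 0.2168 0.0756] yang 94.4 F [-0.2 -0.3 -0.8] w 0.0332 j [ 0.2   0.62  0.2   1.19 -0.01  0.12]
shift cm [ 0.02 -0.03  0.66]
turn -0.007
```

```bash
python3 -m crank '[[255,[0,0,0.3],0],[255,[0,0,0.2],0]]'; python3 -m crank '[[255,[0,0,0.1],0]]'; python3 -m crank '[[255,[0,0,0.1],0]]'
```

```text
time: 27.13
position: [0.674, 0.2168, 0.0696]
tool_rot: [[-0.997, -0.077, -0.026], [-0.077, 0.997, -0.012], [0.027, -0.01, -1.0]]
ft_force: [-0.1, 0.9, -0.7]
width: 0.0333
time: 27.22
position: [0.6738, 0.2168, 0.0686]
tool_rot: [[-0.997, -0.077, -0.026], [-0.077, 0.997, -0.012], [0.027, -0.01, -1.0]]
ft_force: [-3.4, -0.4, 13.5]
width: 0.0331
time: 27.3
position: [0.6739, 0.2168, 0.0685]
tool_rot: [[-0.997, -0.077, -0.025], [-0.077, 0.997, -0.012], [0.026, -0.01, -1.0]]
ft_force: [-4.9, -1.5, 13.4]
width: 0.0332
```

Contact at TCP z = 0.0686, against 0.0688 predicted for the floor. Release and retreat.

```bash
python3 -m crank '[[180,[0,0,0],0],[90,[0,0,0],0],[0,[0,0,0],0],[0,[0,0,0],0],[0,[0,0,-1],0],[0,[0,0,-3],0],[0,[0,0,-3],0],[0,[0,0,0],0]]'; python3 -m crank '[[0,[2.5,0,-2],0],[0,[2.5,0,-2],0],[0,[0,0,0],0]]'
python3 - <<'E'
from h import *
st(); d=cap("wrist","w31"); crop(d,180,120,380,330,3,"w31c")
d=cap("scene"); crop(d,230,80,400,220,4,"s31c")
E
```

```text
time: 27.97
position: [0.6747, 0.2174, 0.1411]
tool_rot: [[-0.997, -0.077, -0.029], [-0.077, 0.997, -0.013], [0.03, -0.011, -1.0]]
ft_force: [1.0, 0.6, 0.5]
width: 0.0852
time: 28.22
position: [0.6258, 0.2138, 0.1851]
tool_rot: [[-0.997, -0.076, -0.028], [-0.076, 0.997, -0.013], [0.029, -0.01, -1.0]]
ft_force: [0.5, -0.2, 1.1]
width: 0.0856
t 28.22 pos [0.6258 0.2138 0.1851] yang 94.4 F [ 0.5 -0.2  1.1] w 0.0856 j [ 0.21  0.49  0.26  1.37 -0.01  0.13]
```

View pics/w31.png

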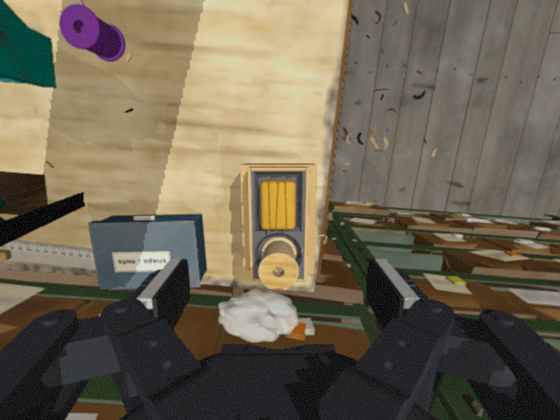

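View pics/s31c.png

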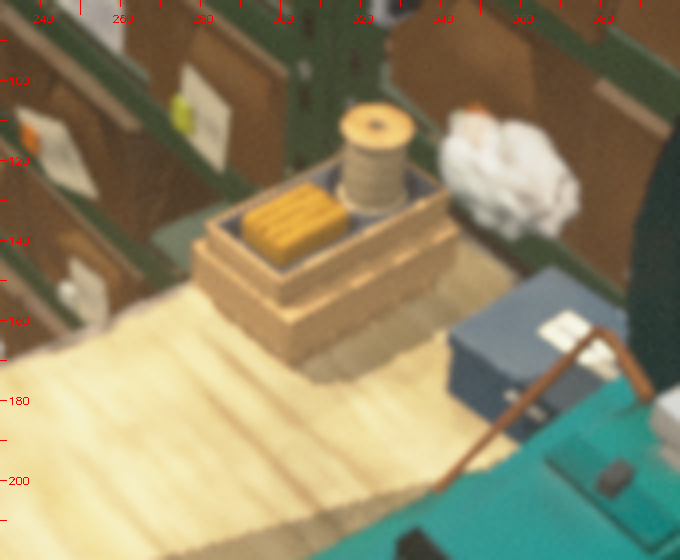

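Run:
```python
from h import *
d=load("wrist"); crop(d,225,150,335,300,5,"w31d")
print(p2w(d,[(278.5,270.5)],.096))
d=load("scene"); print(p2w(d,[(324,111)],.096), w2p(d,[[.672,.216,.096],[.6204,.212,.069]]))
```

```text
[[0.67158425 0.21692267 0.096     ]]
[[0.6711999  0.21521115 0.096     ]] [[324.06915657 110.6604882 ]
 [303.30882846 132.09561944]]
```

View pics/w31d.png

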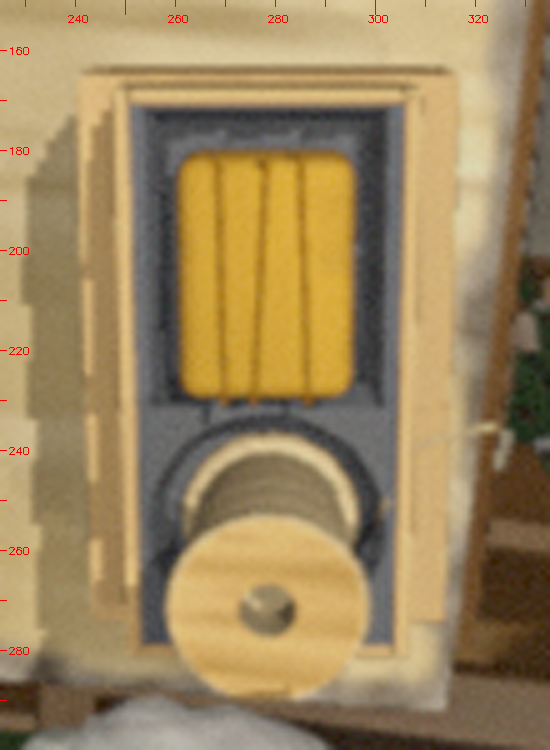

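Both cameras agree that the spool is upright in the round cutout (top centre at 671–672, 215–217 mm) and the wax is in the rectangular one. The gripper is clear.

```bash
python3 -m crank '[[0,[0,0,0],0],[0,[0,0,0],0],[0,[0,0,0],0]]'; python3 -c "
from cell import workorder
print(workorder.finish_job())"
```

```text
time: 28.57
position: [0.6287, 0.2135, 0.1798]
tool_rot: [[-0.997, -0.076, -0.031], [-0.075, 0.997, -0.014], [0.032, -0.011, -0.999]]
ft_force: [0.8, -0.1, -0.1]
width: 0.0856
the job is handed in; nothing more can be done
None
```

The stitching kit is packed and I handed the job in at about 28.6 s of the 112 s allowed. No verdict was reported.

- **Sanding block:** I pushed it into the base's foam, then pressed its top with the shut fingers at up to 12 N. It did not move, and its top stood at 36.2 mm (36 mm expected when seated).
- **Tray:** It sits over the base about 1.5 mm from the base centre. Its measured top size matches a level seat at 61 mm.
- **Beeswax:** It reached the floor of the rectangular cutout at the expected height and ended within about 2 mm of the centre.
- **Spool:** It reached the floor of the round cutout at the expected height. The wrist and scene cameras put its top within about 1 mm of the cutout centre, upright.

Three things did not go quite as planned, none with a visible effect:
- The spool was gripped by its top flange rather than round the winding, because the finger opening read about 33 mm. It stayed upright and did not slip.
- The tool leaned by up to about 0.04 rad during the moves.
- One short contact reached 26 N at the wrist while the sanding block was being pushed down.

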